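# Set the settling cones in their stands

## Task

Set up the settling test: take the four tapered settling cones standing about the bench one after another and lower each gently into the stand whose square base has the colour of its collar, until the collar rests on the stand's rim and the cone hangs upright and loose. Do not drop or ram a cone into a stand, and leave the two capped sample vials where they are.

Things in the scene. Friction and masses are not known exactly. Their poses are not given: they have to be found in the camera images.
- red_cone_collar (a point): red settling cone: loose, upright, hollow, open-topped, 90 mm tall, 50 to 85 g. White tapered body 50 mm long (26 mm across at the foot, 38 mm at its top) under a straight red collar, 48 mm across, 50 to 88 mm above the foot (white lip to 90 mm). Point: middle of the collar on the axis, 70 mm above the foot, 20 mm above the collar's lower edge; grasp here from above. z up
- red_stand_mouth (a point): red stand, fixed: red square base 70 x 70 x 8 mm with a grey open tapered sleeve, 49 mm across at the rim, bore 43 mm narrowing to 30 mm at the bottom. Point: centre of the rim, 60 mm above the bench; z up. A cone fully home rests with its collar's lower edge on the rim: collar point 20 mm above this point, foot 50 mm below it, 2.5 mm play all round
- yellow_cone_collar (a point): yellow settling cone: loose, upright, hollow, open-topped, 90 mm tall, 50 to 85 g. White tapered body 50 mm long (26 mm across at the foot, 38 mm at its top) under a straight yellow collar, 48 mm across, 50 to 88 mm above the foot (white lip to 90 mm). Point: middle of the collar on the axis, 70 mm above the foot, 20 mm above the collar's lower edge; grasp here from above. z up
- yellow_stand_mouth (a point): yellow stand, fixed: yellow square base 70 x 70 x 8 mm with a grey open tapered sleeve, 49 mm across at the rim, bore 43 mm narrowing to 30 mm at the bottom. Point: centre of the rim, 60 mm above the bench; z up. A cone fully home rests with its collar's lower edge on the rim: collar point 20 mm above this point, foot 50 mm below it, 2.5 mm play all round
- green_cone_collar (a point): green settling cone: loose, upright, hollow, open-topped, 90 mm tall, 50 to 85 g. White tapered body 50 mm long (26 mm across at the foot, 38 mm at its top) under a straight green collar, 48 mm across, 50 to 88 mm above the foot (white lip to 90 mm). Point: middle of the collar on the axis, 70 mm above the foot, 20 mm above the collar's lower edge; grasp here from above. z up
- green_stand_mouth (a point): green stand, fixed: green square base 70 x 70 x 8 mm with a grey open tapered sleeve, 49 mm across at the rim, bore 43 mm narrowing to 30 mm at the bottom. Point: centre of the rim, 60 mm above the bench; z up. A cone fully home rests with its collar's lower edge on the rim: collar point 20 mm above this point, foot 50 mm below it, 2.5 mm play all round
- blue_cone_collar (a point): blue settling cone: loose, upright, hollow, open-topped, 90 mm tall, 50 to 85 g. White tapered body 50 mm long (26 mm across at the foot, 38 mm at its top) under a straight blue collar, 48 mm across, 50 to 88 mm above the foot (white lip to 90 mm). Point: middle of the collar on the axis, 70 mm above the foot, 20 mm above the collar's lower edge; grasp here from above. z up
- blue_stand_mouth (a point): blue stand, fixed: blue square base 70 x 70 x 8 mm with a grey open tapered sleeve, 49 mm across at the rim, bore 43 mm narrowing to 30 mm at the bottom. Point: centre of the rim, 60 mm above the bench; z up. A cone fully home rests with its collar's lower edge on the rim: collar point 20 mm above this point, foot 50 mm below it, 2.5 mm play all round
- vial_a_mid (a point): bystander, to be left alone: clear sample vial with a red screw cap, 27 mm across, 68 mm tall, standing loose on the bench. The point is its centre, 34 mm above the bench; z up
- vial_b_mid (a point): bystander, to be left alone: clear sample vial with a blue screw cap, 27 mm across, 68 mm tall, standing loose on the bench. The point is its centre, 34 mm above the bench; z up

How it is judged:
At the end, for the whole second after the job is handed in: Each of the four cones stands in the stand of its own colour: axis within 8 mm of the stand's, collar point 15 to 23.5 mm above the rim point (20 mm when fully home), tilted less than 0.12 rad, let go and staying there (horizontal distance between red_cone_collar and red_stand_mouth below 0.008 m and z of red_cone_collar in the frame of red_stand_mouth between 0.015 and 0.0235 m and angle between each of red_cone_collar, yellow_cone_collar, green_cone_collar, blue_cone_collar's own z axis and vertical below 0.12 rad and horizontal distance between yellow_cone_collar and yellow_stand_mouth below 0.008 m and z of yellow_cone_collar in the frame of yellow_stand_mouth between 0.015 and 0.0235 m and horizontal distance between green_cone_collar and green_stand_mouth below 0.008 m and z of green_cone_collar in the frame of green_stand_mouth between 0.015 and 0.0235 m and horizontal distance between blue_cone_collar and blue_stand_mouth below 0.008 m and z of blue_cone_collar in the frame of blue_stand_mouth between 0.015 and 0.0235 m); the robot touches nothing.
It fails at once if a cone is dropped or rammed into its stand (moving faster than 0.6 m/s, as after a free fall of 18 mm, while in the sleeve) ((horizontal distance between red_cone_collar and red_stand_mouth below 0.02 m and z of red_cone_collar in the frame of red_stand_mouth below 0.07 m and linear speed of red_cone above 0.6 m/s) or (horizontal distance between yellow_cone_collar and yellow_stand_mouth below 0.02 m and z of yellow_cone_collar in the frame of yellow_stand_mouth below 0.07 m and linear speed of yellow_cone above 0.6 m/s) or (horizontal distance between green_cone_collar and green_stand_mouth below 0.02 m and z of green_cone_collar in the frame of green_stand_mouth below 0.07 m and linear speed of green_cone above 0.6 m/s) or (horizontal distance between blue_cone_collar and blue_stand_mouth below 0.02 m and z of blue_cone_collar in the frame of blue_stand_mouth below 0.07 m and linear speed of blue_cone above 0.6 m/s)).
It fails at once if the red-capped vial is shifted by more than 20 mm or knocked over (distance of vial_a_mid from where it was at the start of the episode above 0.02 m or angle between vial_a_mid's own z axis and vertical above 0.5 rad).
It fails at once if the blue-capped vial is shifted by more than 20 mm or knocked over (distance of vial_b_mid from where it was at the start of the episode above 0.02 m or angle between vial_b_mid's own z axis and vertical above 0.5 rad).
It also fails if it takes over 120 s, if anything falls off the work surface, if the arm or the gripper's body presses on something with over 40 N, if the wrist force passes 120 N, or if a joint passes its speed limit or range.

## Robot

A 6-joint arm with a two-finger parallel gripper is mounted at the origin on a cart in front of the work surface, level with it; the furniture and walls round the work are solid. World frame = base frame: x ahead of the robot, y to its left, z up, the work surface at z = 0. Lengths are in m, angles in rad, forces in N, time in s.
With the tool pointing down it reaches from about 0.375 to 0.825 m from the base axis. Payload 5.5 kg.
Tool frame: the origin (TCP) lies at the very end of the fingers, on their centre line; the grasp point (between the pads) lies robot.pinch_z behind it (robot.pinch_z is the distance from the TCP to the grasp point, in m); z points along the fingers, x is the direction in which the jaws open and shut, and the axes are right-handed (so a half turn about z gives the same grasp; the last joint's range is limited). The gripper opens to 85 mm and grips with 20 to 120 N. Pads are 22 mm wide; open, the fingers measure 114 mm over their backs; the gripper's body (76 mm by 85 mm) begins 54 mm behind the grasp point. The pads swing forward as they close: fully open they stand 13 mm farther back than shut.
Start: joints at [1.123, 0.314, -0.047, 1.21, 0, 1.571], TCP at [0.26, 0.541, 0.231] pointing down, gripper open.
Joint ranges: [-2.67, 2.67], [-0.69, 1.73], [-1.03, 1.25], [-2.08, 2.16], [-1.42, 1.45], [-3.14, 3.14]. Speed limits (rad/s): [2.39, 2.39, 3.01, 3.14, 3.14, 3.14].

## Interface

Orientations are given as a rotation vector (axis times angle).
In Python, from bench import robot, cams, workorder gives the robot as it stands.
- The arm moves only by the tool send_rows, never from a script. Its argument "targets" is a list of rows, each a list of 3 entries, a list of its own where there are three numbers: the shift along the tool's x, y, z in units of 30 mm (1.0 is 30 mm), then the turn, a rotation vector about the tool's x, y, z in units of 5 degrees (1.0 is 5 degrees), then the opening in per cent of the stroke, from 0 (shut) to 100 (fully open). In form: [[[dx, dy, dz], [rx, ry, rz], claw], ...]. A call has 1 to 10 rows; each row is the pose to reach, as a shift and turn from the pose commanded when the call began, along the tool's axes at that moment; what a row does not reach only later rows make up. A row lasts 1/12 s, in which the tool goes at most 41.7 mm and 7.16 degrees, less where a joint would pass 70% of its speed; a pose out of reach is approached as far as the arm can. A call with a gripper value outside its range is refused whole. The fingers move at their own pace and stop on an object; the grip force is fixed at half the most. Time passes only in rows, so rows that repeat a pose let the fingers close. It gives the time, the measured TCP pose, the force and the opening at its end, in the units of the state.
- robot.sense(): the state, without advancing time (a new reading comes with each control period).
- cams.grab_frame(name): name is "scene" or "top" or "wrist"; returns a dict with "color" (480x640x3 uint8, red, green, blue), "depth" (480x640 float32, m along the optical axis (not along the pixel's ray), 0 where there is no reading), "fx", "fy", "cx", "cy" (pixels), "k1" (the pictures are not rectified: a ray, as slopes to the right and down, at radius r is drawn at 1 + k1 r^2 times it, then the intrinsics apply), "R" (3x3) and "t" (3): a world point X has camera coordinates R X + t. Camera axes: x right, y down, z forward; pixel columns grow to the right and rows downward; lengths in m; the calibration is good to about 2 mm. A picture is of the moment at which its call begins.
- workorder.job_done(): hands the job in, once; it reports no verdict.
The state is a dict: "clock": time; "q": joint angles; "qd": joint speeds; "joint_efforts": joint torques, N m; "tool_pos": TCP position; "ee_rot": TCP orientation; "contact_force": force on the tool from outside, world axes, zero at the start; "wrist_torque": the same for the moment, N m; "width": finger opening in m.
Only numpy, scipy, OpenCV 4.12 (cv2) and the standard library are available. Lean on these libraries where they do the work, as an engineer would, in place of code of your own. Each camera call takes 0.05 s, during which the arm holds its last target.

## Working session

There is one attempt and no reset: what is moved stays moved. The work goes in short steps, Python scripts to look and compute and a tool call to move; the robot and the scene stay as the last step left them, time stands still between calls to the robot, and variables do not carry over. Pictures are saved under pics/ and viewed, and the job is handed in when it is done.

Besides the shell and the picture viewer there is one more tool, called after ">>>" by a JSON object that holds its "name" and its "arguments". send_rows: Moves the arm, as the interface text tells. Its arguments: {"type":"object","properties":{"targets":{"type":"array","items":{"type":"array"}}},"required":["targets"]}

```bash
ls; mkdir -p pics; python3 - <<'E'
from bench import robot,cams,workorder
import cv2
s=robot.sense(); print(s, robot.pinch_z)
for n in ["scene","top","wrist"]:
    f=cams.grab_frame(n)
    print(n,f["fx"],f["fy"],f["cx"],f["cy"],f["k1"],f["R"].tolist(),f["t"].tolist())
    cv2.imwrite(f"pics/{n}0.png",f["color"][:,:,::-1])
E
```

```text
pics
{'clock': 0.0, 'q': array([ 1.12297623e+00,  3.14236152e-01, -4.80594727e-02,  1.21020960e+00,
       -1.76238935e-05,  1.57078907e+00]), 'qd': array([ 0.00119708, -0.00012019,  0.00170383, -0.00029055,  0.00042851,
       -0.0004568 ]), 'joint_efforts': array([-1.87505971e-04, -5.39590502e+01,  3.39745975e+01,  1.90578809e-02,
       -7.01858198e-05, -9.63920741e-06]), 'tool_pos': array([0.25955778, 0.54031616, 0.2304371 ]), 'ee_rot': array([ 2.65845457e+00,  1.67224660e+00, -2.25679119e-03]), 'contact_force': array([-0.2673889 , -0.67115226,  0.23975809]), 'wrist_torque': array([ 0.04795314,  0.00138191, -0.00314332]), 'width': 0.08545762344901912} 0.0187
scene 503.5936657556542 503.5936657556542 320.7737492342845 236.33535308779406 -0.07577525873602482 [[0.909765525922495, -0.41434191391298836, 0.025445357491843904], [-0.1995312724024488, -0.4902133731376227, -0.8484563159824399], [0.36402466836249686, 0.7668191619749443, -0.5286533965195142]] [-0.5002291780972157, 0.15138657009722956, 0.9968061977525404]
top 560.0406769817962 560.0406769817962 318.29227640085 239.64077185023763 -0.15545602627219376 [[-0.011837764724756051, -0.9999241003204693, 0.0034148096025504483], [-0.9748925678823871, 0.01078186384598957, -0.22241455100710386], [0.22236085180176482, -0.005961963628444156, -0.9749462070164111]] [-0.03734697220593765, 0.5314838518476616, 1.1417001653719372]
wrist 413.5557047534487 413.5557047534487 315.125530289245 233.23585677190658 -0.06379941270490296 [[0.4337045833543971, 0.9010532204114071, -0.001851584084199805], [0.8682671162963799, -0.4173725699483912, 0.2681647863032063], [0.2408579438917428, -0.11791196648732145, -0.9633712778691998]] [-0.5991992229392684, -0.0348731388640506, 0.379098390717167]
```

View pics/scene0.png

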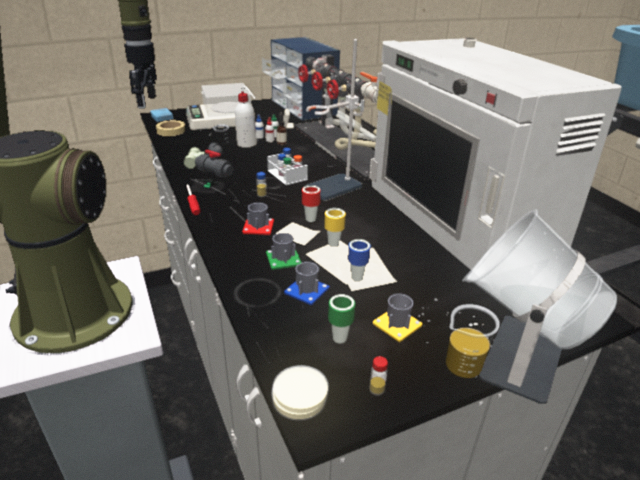

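View pics/top0.png

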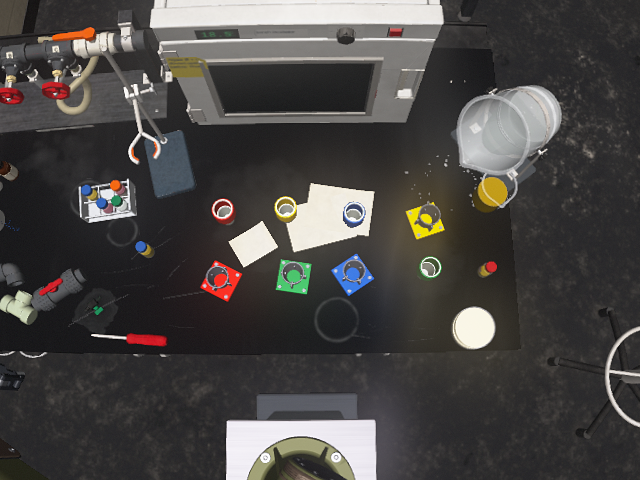

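View pics/wrist0.png

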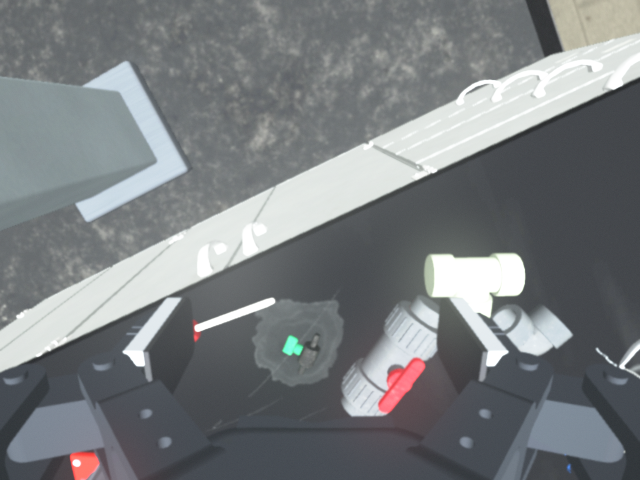

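The bench shows four stands: red (221,281), green (294,277), blue (352,274) and yellow (425,220) in the top view. The cones are red (223,211), yellow (286,208), blue (354,214) and green (430,267). The vials sit at about (145,249) and (488,269).

```bash
cat > h.py <<'E'
from bench import robot,cams,workorder
import numpy as np, cv2
from scipy.spatial.transform import Rotation as Ro
def K(f): return np.array([[f["fx"],0,f["cx"]],[0,f["fy"],f["cy"]],[0,0,1.]])
def norm(f,p):
    p=np.asarray(p,float).reshape(-1,1,2)
    return cv2.undistortPoints(p,K(f),np.array([f["k1"],0,0,0,0]))[:,0]
def ray(f,p):
    n=norm(f,p); d=np.c_[n,np.ones(len(n))]@f["R"]; return -f["R"].T@f["t"],d
def plane(f,p,z):
    c,d=ray(f,p); return c+d*((z-c[2])/d[:,2])[:,None]
def tri(f1,p1,f2,p2):
    P=[np.c_[f["R"],f["t"]] for f in(f1,f2)]
    X=cv2.triangulatePoints(P[0],P[1],norm(f1,p1).T,norm(f2,p2).T)
    return (X[:3]/X[3])[:,0]
def proj(f,X):
    p,_=cv2.projectPoints(np.asarray(X,float).reshape(-1,1,3),cv2.Rodrigues(f["R"])[0],f["t"],K(f),np.array([f["k1"],0,0,0,0])); return p[:,0]
HUE={"red":[(0,6),(174,180)],"yellow":[(20,32)],"green":[(60,85)],"blue":[(108,125)]}
def mask(f,c,smin=120,vmin=50):
    h=cv2.cvtColor(f["color"],cv2.COLOR_RGB2HSV); m=0
    for a,b in HUE[c]: m=m|cv2.inRange(h,(a,smin,vmin),(b,255,255))
    return m
def hullc(h):
    m=cv2.moments(h); return np.array([m["m10"]/m["m00"],m["m01"]/m["m00"]])
def blobs(f,c,amin=60,**k):
    m=mask(f,c,**k); n,l,st,ce=cv2.connectedComponentsWithStats(cv2.morphologyEx(m,cv2.MORPH_CLOSE,np.ones((3,3),np.uint8)))
    o=[]
    for i in range(1,n):
        if st[i,4]>=amin:
            ys,xs=np.nonzero(l==i); hu=cv2.convexHull(np.c_[xs,ys].astype(np.float32)[:,None]); o.append((st[i,4],hullc(hu),st[i,:4],hu))
    return o
E
python3 - <<'E'
from h import *
for n in("top","scene"):
    f=cams.grab_frame(n); 
    for c in HUE:
        for a,ce,bb,hu in blobs(f,c): print(n,c,a,ce.round(1),bb)
    c=f["color"][170:310,190:510] if n=="top" else f["color"][170:400,220:440]
    cv2.imwrite(f"pics/{n}1.png",cv2.resize(c,None,fx=2.5,fy=2.5,interpolation=cv2.INTER_CUBIC)[:,:,::-1])
E
```

```text
top red 82 [395.1  32. ] [389  29  13   7]
top red 410 [55.5 90.1] [42 81 28 19]
top red 329 [10.7 95.7] [ 0 88 24 16]
top red 319 [223.1 210.6] [211 198  25  26]
top red 756 [220.8 280.5] [200 260  43  42]
top red 108 [490.9 266.3] [486 261  11  12]
top red 186 [ 50.7 286.8] [ 39 278  24  18]
top red 447 [146.6 339.3] [126 333  42  14]
top yellow 553 [186.9  66.5] [167  57  41  20]
top yellow 914 [489.2 194.5] [472 177  35  36]
top yellow 299 [285.2 208.4] [274 196  23  26]
top yellow 601 [423.6 222.4] [405 206  40  34]
top yellow 80 [147.5 251.2] [141 245  13  12]
top green 82 [116.  200.6] [111 196  11  10]
top green 641 [293.5 276.6] [276 260  36  35]
top green 63 [ 97.5 309.7] [ 93 306  11   9]
top blue 96 [ 85.9 189.8] [ 81 185  11  11]
top blue 92 [101.5 203. ] [ 96 198  12  11]
top blue 102 [140.4 246.1] [135 241  12  11]
top blue 710 [351.9 274.3] [331 254  43  42]
scene red 122 [303.2  72.8] [299  64   9  18]
scene red 152 [316.9  80.5] [312  72  11  18]
scene red 178 [332.5  88.8] [327  80  12  19]
scene red 67 [242.7  96.9] [239  92   9  10]
scene red 83 [212.2 153.2] [205 149  16   9]
scene red 315 [310.3 196.6] [301 187  20  20]
scene red 205 [193.5 204.3] [187 194  14  22]
scene red 335 [258.  226.5] [241 218  34  18]
scene red 211 [379.7 363. ] [372 355  16  17]
scene yellow 193 [383.3  97.9] [378  84  12  29]
scene yellow 376 [334.3 220.5] [324 210  22  22]
scene yellow 638 [397.  324.9] [372 311  51  32]
scene yellow 1627 [466.4 352.3] [446 328  44  50]
scene yellow 166 [377.1 384.3] [371 377  14  16]
scene green 287 [282.2 258.9] [266 251  34  19]
scene green 103 [342.1 302. ] [335 298  15   9]
scene green 308 [339.9 314.6] [329 304  25  22]
scene blue 76 [284.2 152.3] [279 147  12  13]
scene blue 64 [260.5 174.5] [256 171  10   8]
scene blue 64 [359.3 244.6] [353 242  14   6]
scene blue 257 [358.2 256.1] [349 248  20  17]
scene blue 457 [306.2 290.7] [284 281  46  24]
```

View pics/top1.png

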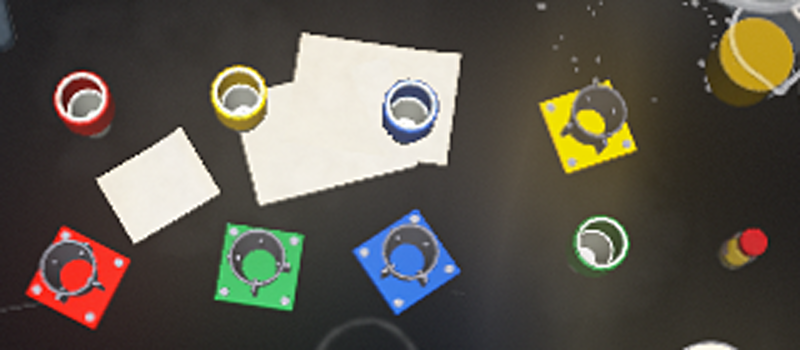

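View pics/scene1.png

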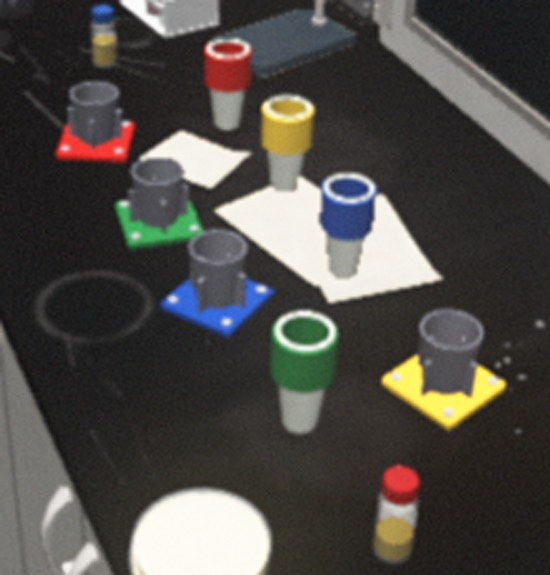

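The zoomed top and scene views show all four cones standing upright and the stands with grey sleeves; the vials are clear of them. I'll compute positions by triangulation, with depth as a check.

```bash
python3 - <<'E'
from h import *
T=cams.grab_frame("top"); S=cams.grab_frame("scene")
cT={"red":(223,211),"yellow":(286,208),"green":(430,267),"blue":(354,214)}
cS={"red":(310,196),"yellow":(334,220),"green":(341,308),"blue":(358,251)}
bT={"red":(221,281),"yellow":(425,222),"green":(293,277),"blue":(352,274)}
bS={"red":(258,227),"yellow":(397,325),"green":(282,259),"blue":(306,291)}
def near(f,c,p,r,**k):
    m=mask(f,c,**k); z=np.zeros_like(m); cv2.circle(z,p,r,255,-1); ys,xs=np.nonzero(m&z)
    return cv2.convexHull(np.c_[xs,ys].astype(np.float32)[:,None])
def cloud(f,p,r):
    m=np.zeros((480,640),np.uint8); cv2.circle(m,p,r,255,-1); ys,xs=np.nonzero((m>0)&(f["depth"]>0))
    c,d=ray(f,np.c_[xs,ys]); return c+d*f["depth"][ys,xs][:,None]
for c in cT:
    a=near(T,c,cT[c],17,smin=90,vmin=30); b=near(S,c,cS[c],18,smin=90,vmin=30)
    X=tri(T,[hullc(a)],S,[hullc(b)]); 
    P=cloud(T,cT[c],17); L=P[P[:,2]>.08]; (ce,r)=cv2.minEnclosingCircle(L[:,:2].astype(np.float32))
    print(c,"cone tri",X.round(4),"plane70",plane(T,[hullc(a)],.07)[0].round(4),"depth lip",np.round(ce,4),round(r,4),np.percentile(P[:,2],95).round(4))
    a=near(T,c,bT[c],26,smin=90); b=near(S,c,bS[c],30,smin=90)
    ca=cv2.minAreaRect(a); cb=hullc(b)
    P=cloud(T,bT[c],26); L=P[P[:,2]>.048]; (ce,r)=cv2.minEnclosingCircle(L[:,:2].astype(np.float32))
    print("  stand tri",tri(T,[ca[0]],S,[cb]).round(4),"plane8",plane(T,[ca[0]],.008)[0].round(4),np.round(ca[1:2],1),"depth rim",np.round(ce,4),round(r,4),np.percentile(L[:,2],90).round(4))
for n,p in(("va",(488,269)),("vb",(145,249))): print(n,plane(T,[p],.034).round(3))
E
```

```text
red cone tri [0.5943 0.1626 0.0669] plane70 [0.5954 0.1615 0.07  ] depth lip [0.5945 0.1606] 0.0248 0.0916
  stand tri [0.4531 0.1752 0.0005] plane8 [0.4529 0.1737 0.008 ] [[32.6 32.2]] depth rim [0.4527 0.1734] 0.0245 0.063
yellow cone tri [0.5979 0.0278 0.0674] plane70 [0.5987 0.0272 0.07  ] depth lip [0.5973 0.0256] 0.0242 0.0913
  stand tri [ 0.5814 -0.2966  0.0114] plane8 [ 0.5858 -0.2987  0.008 ] [[51.8 41. ]] depth rim [ 0.5872 -0.2863] 0.0256 0.0628
green cone tri [ 0.4639 -0.2789  0.0699] plane70 [ 0.4666 -0.2798  0.07  ] depth lip [ 0.464 -0.275] 0.0246 0.0917
  stand tri [0.4594 0.0133 0.002 ] plane8 [0.4602 0.0126 0.008 ] [[32.2 31.6]] depth rim [0.4608 0.0117] 0.0242 0.0634
blue cone tri [ 0.5837 -0.1191  0.0681] plane70 [ 0.5842 -0.1194  0.07  ] depth lip [ 0.5847 -0.1193] 0.0247 0.0913
  stand tri [ 0.4634 -0.1176  0.0009] plane8 [ 0.4638 -0.1176  0.008 ] [[31.9 32.2]] depth rim [ 0.4642 -0.1184] 0.0243 0.0631
va [[ 0.466 -0.417  0.034]]
vb [[0.52  0.341 0.034]]
```

```bash
cat >> h.py <<'E'
def st():
    s=robot.sense(); R=Ro.from_rotvec(s["ee_rot"]); return s,R,np.array(s["tool_pos"])
def units(goal,p=None,R=None):
    s,R0,p0=st(); return (R0.as_matrix().T@(np.array(goal)-p0)/.03).round(3)
E
python3 - <<'E'
from h import *
s,R,p=st(); M=R.as_matrix(); print(M.round(3))
f=cams.grab_frame("wrist"); c=-f["R"].T@f["t"]; print("cam in tool",(M.T@(c-p)).round(4)); print((M.T@f["R"].T).round(3))
D=Ro.from_matrix([[1,0,0],[0,-1,0],[0,0,-1]])
print("turn",((R.inv()*D).as_rotvec(degrees=True)/5).round(3))
print(units([.53,.17,.30]))
E
```

```text
[[ 0.433  0.901 -0.   ]
 [ 0.901 -0.433 -0.   ]
 [-0.    -0.    -1.   ]]
cam in tool [ 0.0002 -0.0676 -0.1429]
[[ 1.    -0.001 -0.001]
 [ 0.001  0.963  0.268]
 [ 0.    -0.268  0.963]]
turn [2.0000e-03 4.0000e-03 1.2869e+01]
[-7.24  13.471 -2.293]
```

>>> {"name": "send_rows", "arguments": {"targets": [[[-2.35, 3.58, -1], [0, 0, 3.2], 100], [[-4.7, 7.16, -1], [0, 0, 6.4], 100], [[-7.05, 10.74, -1], [0, 0, 9.6], 100], [[-9.4, 14.3, -1], [0, 0, 12.87], 100], [[-9.4, 14.3, -1], [0, 0, 12.87], 100], [[-9.4, 14.3, -1], [0, 0, 12.87], 100], [[-9.4, 14.3, -1], [0, 0, 12.87], 100], [[-9.4, 14.3, -1], [0, 0, 12.87], 100], [[-9.4, 14.3, -1], [0, 0, 12.87], 100], [[-9.4, 14.3, -1], [0, 0, 12.87], 100]]}}

```text
clock: 1.23
tool_pos: [0.4744, 0.1832, 0.2581]
ee_rot: [-3.141, 0.008, -0.001]
contact_force: [0.5, -0.2, -0.4]
width: 0.0855
```

>>> {"name": "send_rows", "arguments": {"targets": [[[0.85, 1.4, 0], [0, 0, 0], 100], [[1.7, 2.77, 0], [0, 0, 0], 100], [[1.7, 2.77, 0], [0, 0, 0], 100], [[1.7, 2.77, 0], [0, 0, 0], 100], [[1.7, 2.77, 0], [0, 0, 0], 100], [[1.7, 2.77, 0], [0, 0, 0], 100]]}}

```text
clock: 1.73
tool_pos: [0.5243, 0.1025, 0.2576]
ee_rot: [-3.141, -0.0, 0.001]
contact_force: [0.1, 0.4, -0.1]
width: 0.0855
```

```bash
python3 - <<'E'
from h import *
s,R,p=st(); print(p,s["ee_rot"],s["qd"].round(3))
f=cams.grab_frame("wrist"); cv2.imwrite("pics/w1.png",f["color"][:,:,::-1])
for n,X in dict(rc=(.5945,.1606,.09),rs=(.4527,.1734,.06),yc=(.5973,.0256,.09),gs=(.4608,.0117,.06)).items(): print(n,proj(f,X).round(0))
E
```

```text
[0.52428833 0.10252141 0.25764546] [-3.14118803e+00 -2.37021709e-04  7.39615217e-04] [ 0.021 -0.004 -0.002 -0.001 -0.003 -0.004]
rc [[410. 133.]]
rs [[225. 115.]]
yc [[404. 302.]]
gs [[244. 302.]]
```

View pics/w1.png

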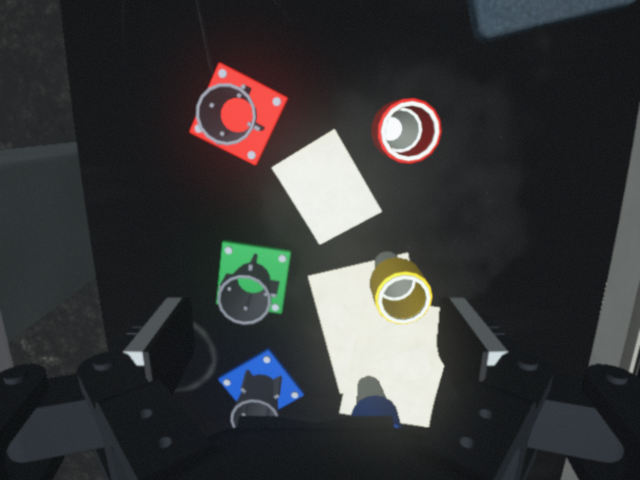

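The wrist view shows the red cone lip at about (407,130), the red stand rim at (226,114), the yellow lip at (404,297) and the green rim at (244,300). I'll fit these circles precisely.

```bash
cat >> h.py <<'E'
def circ(f,X,rad,tag=None,up=4,pad=1.45,smin=None):
    """Hough circle of known radius (m) near guess X (world) -> pixel centre, radius px"""
    p=proj(f,X)[0]; d=(f["R"]@np.array(X)+f["t"])[2]; r=f["fx"]*rad/d; h=int(r*pad+6)
    x0,y0=max(int(p[0])-h,0),max(int(p[1])-h,0)
    g=cv2.cvtColor(f["color"],cv2.COLOR_RGB2GRAY)[y0:y0+2*h,x0:x0+2*h]
    g=cv2.resize(g,None,fx=up,fy=up,interpolation=cv2.INTER_CUBIC)
    g=cv2.createCLAHE(3,(2,2)).apply(g)
    C=cv2.HoughCircles(g,cv2.HOUGH_GRADIENT,1,20,param1=120,param2=12,minRadius=int(r*up*.93),maxRadius=int(r*up*1.07))
    if C is None: return None,None,None
    c=C[0][0]; v=cv2.cvtColor(g,cv2.COLOR_GRAY2BGR); cv2.circle(v,(int(c[0]),int(c[1])),int(c[2]),(0,0,255),1); cv2.circle(v,(int(c[0]),int(c[1])),2,(0,0,255),-1)
    q=(c[:2]+.5)/up-.5+[x0,y0]; return q,c[2]/up,v
E
cat > look.py <<'E'
from h import *
import sys
def run(f,items,tag):
    vs=[]
    for n,X,rad in items:
        q,r,v=circ(f,X,rad)
        if q is None: print(n,"none"); continue
        print(n,q.round(1),round(float(r),1),"->",plane(f,[q],X[2])[0].round(4)); vs.append(cv2.resize(v,(260,260)))
    if vs: cv2.imwrite(f"pics/{tag}.png",np.hstack(vs[:3]) if len(vs)<=3 else np.vstack([np.hstack(vs[:2]),np.hstack(vs[2:4])]))
E
python3 - <<'E'
from look import *
f=cams.grab_frame("wrist")
run(f,[("rc",(.5945,.1606,.09),.024),("rs",(.4527,.1734,.06),.0245),("yc",(.5973,.0256,.09),.024),("gs",(.4608,.0117,.06),.0245)],"w1c")
E
```

```text
rc [410. 129.] 31.2 -> [0.594  0.1638 0.09  ]
rs [223.8 115.5] 29.0 -> [0.4514 0.1736 0.06  ]
yc [404.2 301.5] 30.0 -> [0.5976 0.0262 0.09  ]
gs [244.8 296. ] 28.9 -> [0.4613 0.0176 0.06  ]
```

View pics/w1c.png

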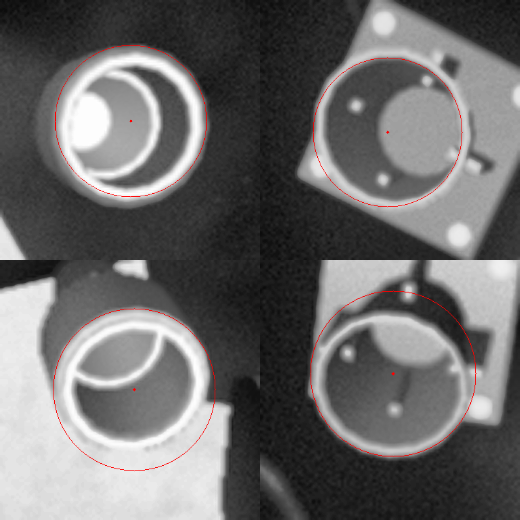

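```bash
cat >> h.py <<'E'
def lip(f,X,rad,kind,up=4,thr=None):
    """ring of world radius rad at guess X: threshold the bright unsaturated ring, fit ellipse to outer hull"""
    p=proj(f,X)[0]; d=(f["R"]@np.array(X)+f["t"])[2]; r=f["fx"]*rad/d; h=int(r*1.35+5)
    x0,y0=max(int(p[0])-h,0),max(int(p[1])-h,0)
    c=cv2.resize(f["color"][y0:y0+2*h,x0:x0+2*h],None,fx=up,fy=up,interpolation=cv2.INTER_CUBIC)
    hsv=cv2.cvtColor(c,cv2.COLOR_RGB2HSV); best=None
    for t in ([thr] if thr else (list(range(90,251,10)))):
        m=cv2.inRange(hsv,(0,0,t),(180,90,255))
        cs,_=cv2.findContours(m,cv2.RETR_LIST,cv2.CHAIN_APPROX_NONE)
        for k in cs:
            if len(k)<60: continue
            hu=cv2.convexHull(k); 
            if len(hu)<8: continue
            e=cv2.fitEllipse(k); a,b=e[1]
            if not (.90*2*r*up<max(a,b)<1.10*2*r*up and min(a,b)>.75*2*r*up): continue
            q=np.float32(k[:,0])-e[0]; th=np.deg2rad(e[2]); u=np.abs(np.hypot((q@[np.cos(th),np.sin(th)])/(a/2),(q@[-np.sin(th),np.cos(th)])/(b/2))-1).mean()
            if best is None or u<best[0]: best=(u,e,t)
    if best is None: return None,None,c[:,:,::-1].copy()
    u,e,t=best; v=c[:,:,::-1].copy(); cv2.ellipse(v,e,(255,0,255),1)
    return (np.array(e[0])+.5)/up-.5+[x0,y0],(np.array(e[1])/2/up).round(1).tolist()+[round(r,1),t,round(float(u),3)],v
E
cat > look.py <<'E'
from h import *
def run(f,items,tag):
    vs=[]; out={}
    for n,X,rad in items:
        q,r,v=lip(f,X,rad,n[1]); vs.append(cv2.resize(v,(260,260)))
        if q is None: print(n,"none"); continue
        out[n]=q; print(n,q.round(1),r,"->",plane(f,[q],X[2])[0].round(4))
    cv2.imwrite(f"pics/{tag}.png",np.vstack([np.hstack((vs+[vs[0]*0]*4)[i:i+3]) for i in range(0,len(vs),3)][:2]))
    return out
E
python3 - <<'E'
from look import *
f=cams.grab_frame("wrist")
it=[("rc",(.5945,.1626,.09),.0235),("rs",(.4527,.1734,.06),.0245),("yc",(.5973,.0276,.09),.0235),("gs",(.4608,.0130,.06),.0245)]
run(f,it,"w1d")
E
```

```text
rc [409.8 131.6] [28.5, 30.0, np.float64(32.2), 90, 0.005] -> [0.5939 0.1621 0.09  ]
rs [225.4 114.2] [26.5, 28.0, np.float64(30.9), 140, 0.011] -> [0.4527 0.1747 0.06  ]
yc [403.7 300.5] [23.2, 26.2, np.float64(28.8), 240, 0.014] -> [0.5972 0.0273 0.09  ]
gs [243.5 300.1] [21.9, 24.9, np.float64(27.3), 150, 0.009] -> [0.46   0.0137 0.06  ]
```

View pics/w1d.png

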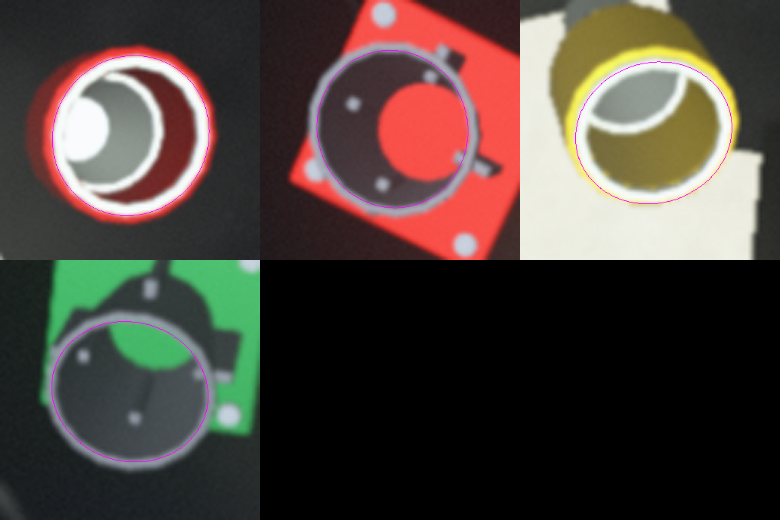

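The ellipse fits match the rims well. Next is a second wrist position for parallax and for the blue pair.

>>> {"name": "send_rows", "arguments": {"targets": [[[0, 1.3, 0], [0, 0, 0], 100], [[0, 2.6, 0], [0, 0, 0], 100], [[0, 3.9, 0], [0, 0, 0], 100], [[0, 5.2, 0], [0, 0, 0], 100], [[0, 6, 0], [0, 0, 0], 100], [[0, 6, 0], [0, 0, 0], 100], [[0, 6, 0], [0, 0, 0], 100], [[0, 6, 0], [0, 0, 0], 100]]}}

```text
clock: 2.55
tool_pos: [0.5247, -0.0769, 0.2578]
ee_rot: [-3.141, -0.001, -0.0]
contact_force: [0.0, -0.2, 0.5]
width: 0.0854
```

```bash
python3 - <<'E'
from look import *
import pickle
s,R,p=st(); print(p,s["qd"].round(3))
f=cams.grab_frame("wrist"); pickle.dump(f,open("w2.pkl","wb")); cv2.imwrite("pics/w2.png",f["color"][:,:,::-1])
it=[("bc",(.584,-.118,.09),.0235),("bs",(.464,-.117,.06),.0245),("yc",(.5973,.0276,.09),.0235),("gs",(.4608,.0130,.06),.0245)]
run(f,it,"w2d")
E
```

```text
[ 0.52468472 -0.076867    0.25776293] [ 0.017  0.     0.001 -0.001 -0.002 -0.001]
bc none
bs [244.5 247.3] [23.7, 25.6, np.float64(28.4), 150, 0.011] -> [ 0.4639 -0.1164  0.06  ]
yc [416.6  66.1] [29.7, 31.6, np.float64(33.6), 90, 0.005] -> [0.597  0.0279 0.09  ]
gs [232.9  89.2] [27.7, 29.5, np.float64(31.4), 170, 0.008] -> [0.4602 0.014  0.06  ]
```

View pics/w2d.png

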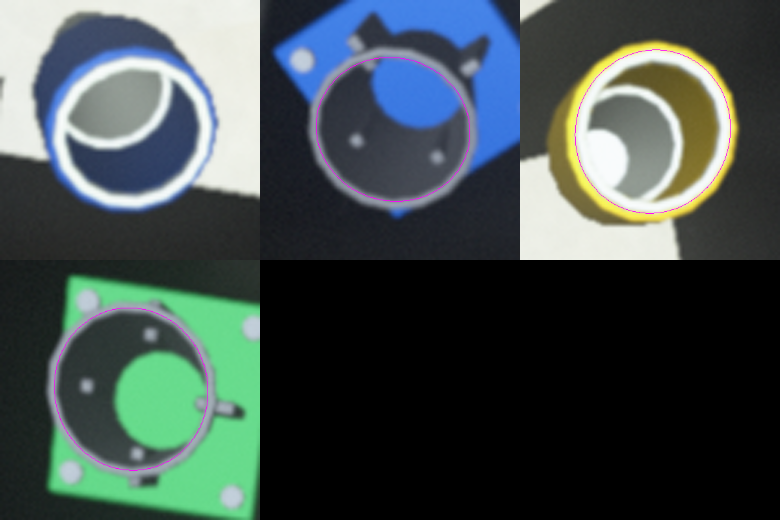

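View pics/w2.png

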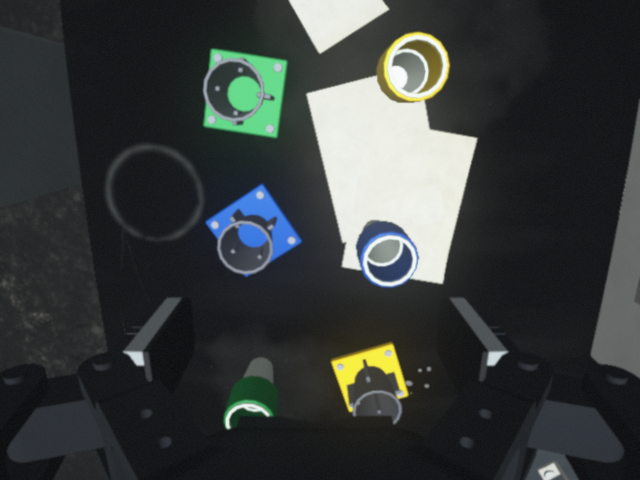

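The second wrist view shows the blue rim at (244,247), blue lip about (389,261), yellow lip (417,66) and green rim (233,89). Yellow and green agree between views within 0.6 mm on their planes, so the heights hold. Moving on to the last pair.

>>> {"name": "send_rows", "arguments": {"targets": [[[0, 1.3, 0], [0, 0, 0], 100], [[0, 2.6, 0], [0, 0, 0], 100], [[0, 3.9, 0], [0, 0, 0], 100], [[0, 5.2, 0], [0, 0, 0], 100], [[0, 6, 0], [0, 0, 0], 100], [[0, 6.5, 0], [0, 0, 0], 100], [[0, 6.5, 0], [0, 0, 0], 100], [[0, 6.5, 0], [0, 0, 0], 100]]}}

```text
clock: 3.27
tool_pos: [0.525, -0.2719, 0.2574]
ee_rot: [-3.14, -0.001, 0.001]
contact_force: [0.5, -0.4, -1.2]
width: 0.0855
```

```bash
sed -i 's/\.90\*2\*r\*up/.80*2*r*up/; s/\.75\*2\*r/.68*2*r/' h.py; python3 - <<'E'
from look import *
import pickle
s,R,p=st(); print(p,s["qd"].round(3))
f=cams.grab_frame("wrist"); cv2.imwrite("pics/w3.png",f["color"][:,:,::-1])
it=[("gc",(.464,-.275,.09),.0235),("ys",(.587,-.286,.06),.0245),("bc",(.584,-.118,.09),.0235),("bs",(.464,-.117,.06),.0245)]
o3=run(f,it,"w3d")
w2=pickle.load(open("w2.pkl","rb"))
o2=run(w2,[it[2],it[3]],"w2e")
for n in o2: 
  if n in o3: print(n,"tri",tri(w2,[o2[n]],f,[o3[n]]).round(4))
E
```

```text
[ 0.52496557 -0.27190722  0.25742002] [ 0.022 -0.014 -0.014  0.002  0.003  0.001]
gc [236.2 212.9] [26.4, 28.0, np.float64(30.5), 210, 0.005] -> [ 0.4644 -0.274   0.09  ]
ys [386.6 217.6] [24.2, 25.9, np.float64(29.0), 130, 0.006] -> [ 0.5857 -0.2848  0.06  ]
bc none
bs [232.8   2.6] [29.6, 31.1, np.float64(33.2), 170, 0.042] -> [ 0.463  -0.1177  0.06  ]
bc [389.5 260.4] [24.1, 25.9, np.float64(29.6), 240, 0.005] -> [ 0.5842 -0.1178  0.09  ]
bs [244.6 247.2] [23.5, 25.3, np.float64(28.4), 140, 0.01] -> [ 0.4639 -0.1163  0.06  ]
bs tri [ 0.463  -0.1171  0.0575]
```

View pics/w3d.png

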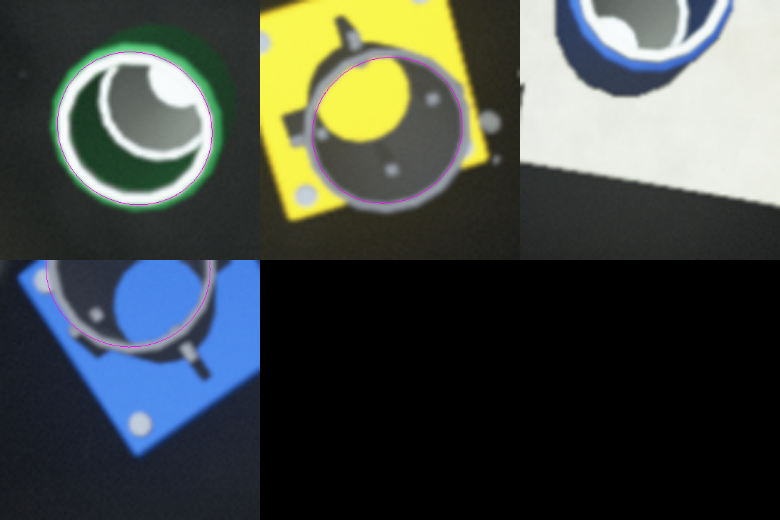

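View pics/w2e.png

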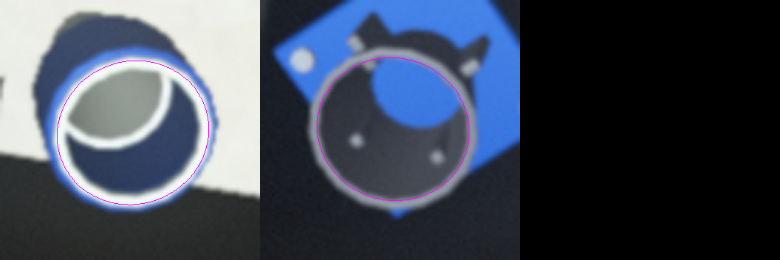

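All eight positions are measured. Green goes first: move above it and descend.

>>> {"name": "send_rows", "arguments": {"targets": [[[-1.2, 0.07, 0], [0, 0, 0], 100], [[-2.02, 0.07, 0], [0, 0, 0], 100], [[-2.02, 0.07, 0], [0, 0, 0], 100], [[-2.02, 0.07, 1.3], [0, 0, 0], 100], [[-2.02, 0.07, 2.6], [0, 0, 0], 100], [[-2.02, 0.07, 3.5], [0, 0, 0], 100], [[-2.02, 0.07, 4.3], [0, 0, 0], 100], [[-2.02, 0.07, 4.3], [0, 0, 0], 100], [[-2.02, 0.07, 4.3], [0, 0, 0], 100]]}}

```text
clock: 4.07
tool_pos: [0.4638, -0.2732, 0.1282]
ee_rot: [-3.14, -0.003, 0.003]
contact_force: [-0.0, 0.4, 0.3]
width: 0.0854
```

```bash
python3 - <<'E'
from look import *
f=cams.grab_frame("wrist"); cv2.imwrite("pics/w4.png",f["color"][:,:,::-1])
print(units([.4644,-.274,.051]))
E
```

```text
[-0.02  -0.006  2.624]
```

View pics/w4.png

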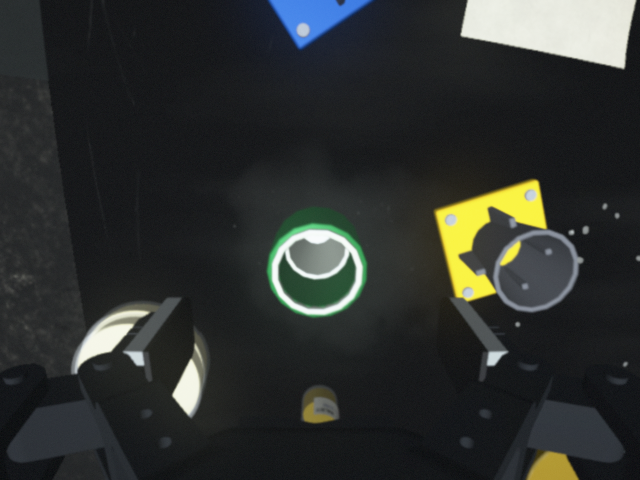

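The wrist view shows the green cone centred between the jaws (316,270), with the yellow stand clear at right and the red vial clear at (320,400).

>>> {"name": "send_rows", "arguments": {"targets": [[[0, 0, 0.8], [0, 0, 0], 100], [[0, 0, 1.6], [0, 0, 0], 100], [[0, 0, 2.2], [0, 0, 0], 100], [[0, 0, 2.6], [0, 0, 0], 100], [[0, 0, 2.6], [0, 0, 0], 100], [[0, 0, 2.6], [0, 0, 0], 40], [[0, 0, 2.6], [0, 0, 0], 40], [[0, 0, 2.6], [0, 0, 0], 40], [[0, 0, 2.6], [0, 0, 0], 40], [[0, 0, 2.6], [0, 0, 0], 40]]}}

```text
clock: 4.95
tool_pos: [0.4654, -0.2759, 0.0528]
ee_rot: [3.14, -0.0, 0.004]
contact_force: [-1.2, 0.5, 6.8]
width: 0.0461
```

>>> {"name": "send_rows", "arguments": {"targets": [[[0, 0, 0], [0, 0, 0], 30], [[0, 0, 0], [0, 0, 0], 30], [[0, 0, 0], [0, 0, 0], 30], [[0, 0, 0], [0, 0, 0], 30]]}}

```text
clock: 5.28
tool_pos: [0.4654, -0.2759, 0.0528]
ee_rot: [3.14, -0.0, 0.004]
contact_force: [-2.4, -0.1, 6.5]
width: 0.046
```

```bash
python3 - <<'E'
from look import *
s,R,p=st(); print(p,s["width"],s["contact_force"])
f=cams.grab_frame("wrist"); cv2.imwrite("pics/w5.png",f["color"][:,:,::-1])
E
```

```text
[ 0.46536002 -0.27588243  0.05278634] 0.045990278337187836 [-2.40820093 -0.05146711  6.45767429]
```

View pics/w5.png

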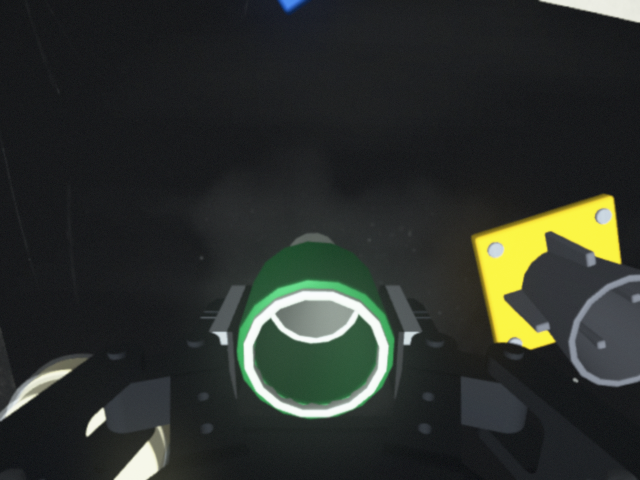

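The wrist view shows the green collar held between the pads, lip centre at about (316,353), jaw width 46 mm. Lift and carry towards the green stand.

>>> {"name": "send_rows", "arguments": {"targets": [[[0, 0, -0.4], [0, 0, 0], 30], [[0, 0, -1.2], [0, 0, 0], 30], [[0, 0, -2.2], [0, 0, 0], 30], [[0, 0, -3.2], [0, 0, 0], 30], [[0, 0, -4], [0, 0, 0], 30], [[0, -0.5, -4], [0, 0, 0], 30], [[0, -1.3, -4], [0, 0, 0], 30], [[-0.06, -2.3, -4], [0, 0, 0], 30], [[-0.12, -3.3, -4], [0, 0, 0], 30], [[-0.17, -4.3, -4], [0, 0, 0], 30]]}}

```text
clock: 6.17
tool_pos: [0.4587, -0.1447, 0.171]
ee_rot: [3.142, -0.001, 0.001]
contact_force: [0.9, 0.2, -0.7]
width: 0.0461
```

>>> {"name": "send_rows", "arguments": {"targets": [[[0, -1, 0], [0, 0, 0], 30], [[0, -2, 0], [0, 0, 0], 30], [[0, -3, 0], [0, 0, 0], 30], [[0, -4, 0], [0, 0, 0], 30], [[0, -4.8, 0], [0, 0, 0], 30], [[0, -5.3, 0], [0, 0, 0], 30], [[0, -5.3, 0], [0, 0, 0], 30], [[0, -5.3, 0], [0, 0, 0], 30], [[0, -5.3, 0], [0, 0, 0], 30]]}}

```text
clock: 6.92
tool_pos: [0.459, 0.0126, 0.1709]
ee_rot: [3.141, -0.0, 0.001]
contact_force: [0.8, -1.8, -0.2]
width: 0.0461
```

```bash
python3 - <<'E'
from look import *
s,R,p=st(); print(p,s["ee_rot"],s["width"],s["contact_force"],s["qd"].round(3))
f=cams.grab_frame("wrist"); cv2.imwrite("pics/w6.png",f["color"][:,:,::-1])
o=run(f,[("gc",p+[0,0,.039],.0235)],"w6d")
print("lip-tool world",plane(f,[o["gc"]],p[2]-.0528+.09)[0]-p if o else None)
S=cams.grab_frame("scene"); cv2.imwrite("pics/s6.png",cv2.resize(S["color"][130:330,180:400],None,fx=2.5,fy=2.5)[:,:,::-1])
E
```

```text
[0.45902388 0.01256668 0.17085771] [ 3.14117603e+00 -8.59072317e-05  5.68525499e-04] 0.04606482588705778 [ 0.78063407 -1.75509729 -0.21014563] [-0.015  0.004  0.002  0.     0.001  0.003]
gc [315.4 353.7] [63.3, 72.5, np.float64(82.1), 190, 0.005] -> [0.4594 0.0159 0.2099]
lip-tool world [0.0003998 0.0021835 0.0372   ]
```

View pics/w6d.png

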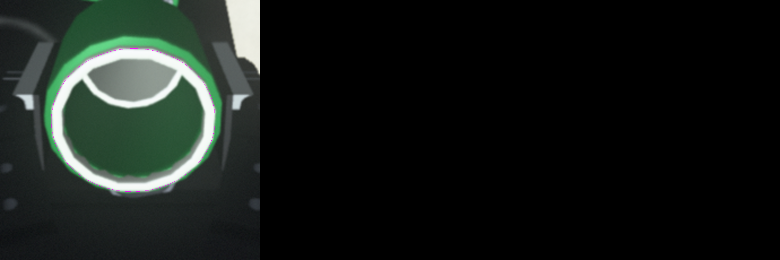

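View pics/w6.png

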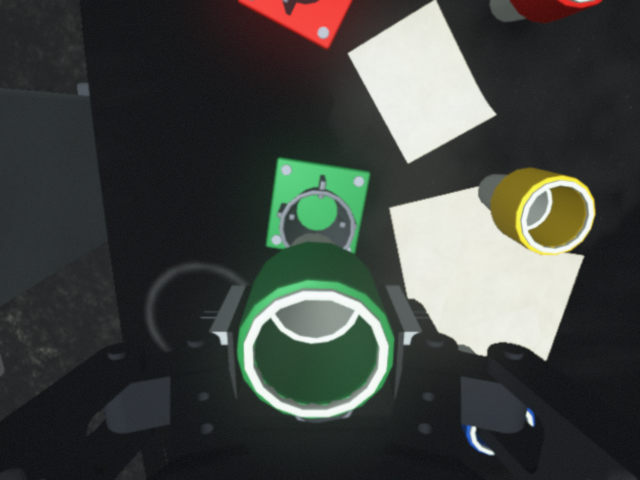

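View pics/s6.png

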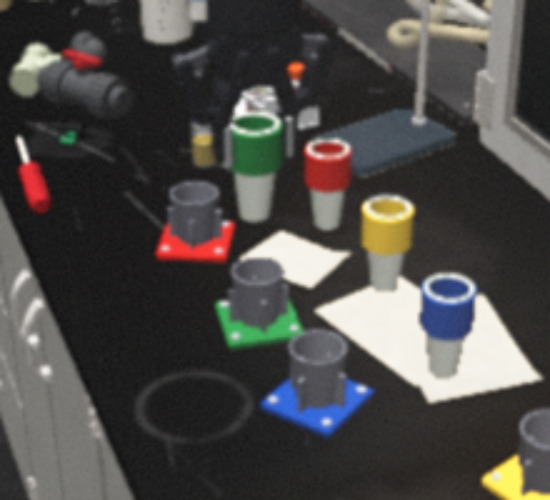

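The held cone's lip sits about +2 mm in y from the tool. The scene view shows it upright, about 58 mm above the green stand's rim. Only a 1 mm correction is needed before lowering.

>>> {"name": "send_rows", "arguments": {"targets": [[[0.02, 0.03, 0.6], [0, 0, 0], 30], [[0.02, 0.03, 1.2], [0, 0, 0], 30], [[0.02, 0.03, 1.6], [0, 0, 0], 30], [[0.02, 0.03, 1.9], [0, 0, 0], 30], [[0.02, 0.03, 2.2], [0, 0, 0], 30], [[0.02, 0.03, 2.5], [0, 0, 0], 30], [[0.02, 0.03, 2.8], [0, 0, 0], 30], [[0.02, 0.03, 3.0], [0, 0, 0], 30], [[0.02, 0.03, 3.2], [0, 0, 0], 30], [[0.02, 0.03, 3.3], [0, 0, 0], 30]]}}

```text
clock: 7.85
tool_pos: [0.4594, 0.012, 0.071]
ee_rot: [3.142, -0.0, -0.001]
contact_force: [-0.3, -0.5, -0.3]
width: 0.046
```

>>> {"name": "send_rows", "arguments": {"targets": [[[0, 0, 0.1], [0, 0, 0], 30], [[0, 0, 0.17], [0, 0, 0], 30], [[0, 0, 0.24], [0, 0, 0], 30], [[0, 0, 0.27], [0, 0, 0], 30], [[0, 0, 0.27], [0, 0, 0], 30]]}}

```text
clock: 8.27
tool_pos: [0.4597, 0.012, 0.0636]
ee_rot: [-3.142, 0.0, -0.0]
contact_force: [0.1, -0.6, -0.7]
width: 0.0461
```

```bash
python3 - <<'E'
from look import *
s,R,p=st(); print(p,s["ee_rot"],s["width"],s["contact_force"])
S=cams.grab_frame("scene"); cv2.imwrite("pics/s7.png",cv2.resize(S["color"][180:300,230:330],None,fx=5,fy=5)[:,:,::-1])
E
```

```text
[0.45967389 0.01203538 0.06356932] [-3.14158629e+00  1.00188978e-04 -7.68643744e-05] 0.0461004210197935 [ 0.07438138 -0.59088749 -0.66979576]
```

View pics/s7.png

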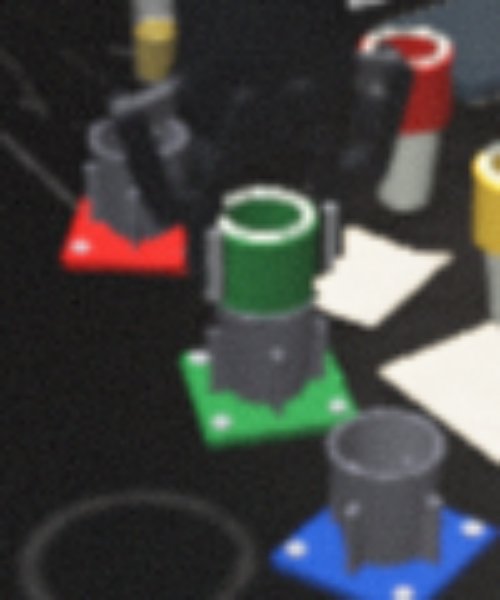

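The scene view shows the green collar on the rim of the green stand. There's no contact force, so it's within about 1 mm. Release and retreat.

>>> {"name": "send_rows", "arguments": {"targets": [[[0, 0, 0.02], [0, 0, 0], 30], [[0, 0, 0.02], [0, 0, 0], 60], [[0, 0, 0.02], [0, 0, 0], 80], [[0, 0, 0.02], [0, 0, 0], 100], [[0, 0, 0.02], [0, 0, 0], 100], [[0, 0, 0.02], [0, 0, 0], 100], [[0, 0, -0.6], [0, 0, 0], 100], [[0, 0, -1.6], [0, 0, 0], 100], [[0, 0, -2.8], [0, 0, 0], 100], [[0, 0, -3], [0, 0, 0], 100]]}}

```text
clock: 9.15
tool_pos: [0.4626, 0.0121, 0.1586]
ee_rot: [-3.141, 0.0, -0.011]
contact_force: [0.9, -0.9, -0.3]
width: 0.0859
```

```bash
python3 - <<'E'
from look import *
s,R,p=st(); print(p,s["width"],s["contact_force"])
f=cams.grab_frame("wrist"); cv2.imwrite("pics/w8.png",f["color"][:,:,::-1])
run(f,[("gc",(.460,.0138,.10),.0235)],"w8d")
print(units([.5842,-.1178,.15]))
E
```

```text
[0.46262607 0.01206728 0.15863784] 0.08592240718779813 [ 0.86734109 -0.91864174 -0.32382582]
gc [308.1 252.4] [39.7, 41.7, np.float64(45.8), 190, 0.005] -> [0.4598 0.0137 0.1   ]
[4.048 4.329 0.288]
```

View pics/w8.png

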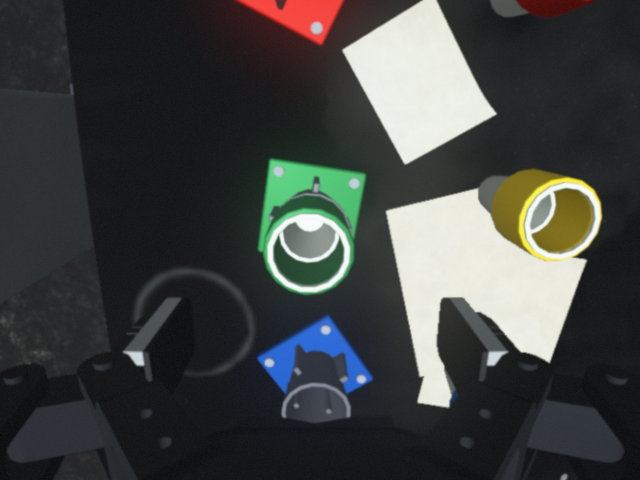

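The green cone measures (0.4598, 0.0137) against its stand at (0.4601, 0.0138), so it's seated. Blue is next.

>>> {"name": "send_rows", "arguments": {"targets": [[[0.9, 0.95, 0], [0, 0, 0], 100], [[1.8, 1.9, 0], [0, 0, 0], 100], [[2.7, 2.85, 0], [0, 0, 0], 100], [[3.6, 3.8, 0], [0, 0, 0], 100], [[4.1, 4.33, 0], [0, 0, 0], 100], [[4.1, 4.33, 0], [0, 0, 0], 100], [[4.1, 4.33, 0.6], [0, 0, 0], 100], [[4.1, 4.33, 0.8], [0, 0, 0], 100], [[4.1, 4.33, 0.8], [0, 0, 0], 100], [[4.1, 4.33, 0.8], [0, 0, 0], 100]]}}

```text
clock: 10.03
tool_pos: [0.5813, -0.1172, 0.1287]
ee_rot: [-3.141, -0.001, 0.004]
contact_force: [-0.2, 0.2, -0.3]
width: 0.0852
```

```bash
python3 - <<'E'
from look import *
s,R,p=st(); print(p,s["ee_rot"],s["qd"].round(3))
f=cams.grab_frame("wrist")
run(f,[("bc",(.5842,-.1178,.09),.0235)],"w9d")
print(units([.5842,-.1178,.051]))
E
```

```text
[ 0.58132529 -0.11717853  0.12872353] [-3.14104555e+00 -7.72623722e-04  3.69340381e-03] [ 0.    -0.015  0.024  0.004 -0.001 -0.002]
bc [321.4 269.6] [42.9, 45.5, np.float64(50.2), 90, 0.005] -> [ 0.5845 -0.1174  0.09  ]
[0.075 0.017 2.618]
```

View pics/w9d.png

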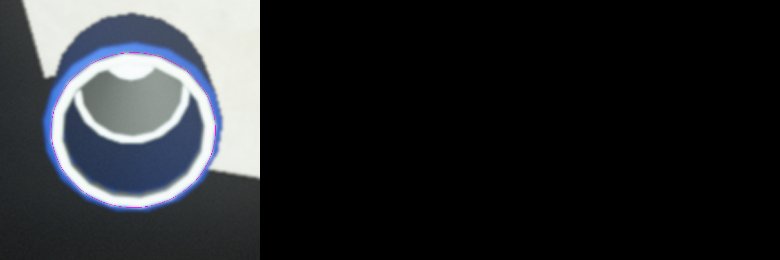

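The ellipse sits on the blue lip at (321,270), matching the earlier fix. Grasp and lift.

>>> {"name": "send_rows", "arguments": {"targets": [[[0.1, 0, 0.8], [0, 0, 0], 100], [[0.1, 0, 1.6], [0, 0, 0], 100], [[0.1, 0, 2.2], [0, 0, 0], 100], [[0.1, 0, 2.6], [0, 0, 0], 100], [[0.1, 0, 2.6], [0, 0, 0], 100], [[0.1, 0, 2.6], [0, 0, 0], 30], [[0.1, 0, 2.6], [0, 0, 0], 30], [[0.1, 0, 2.6], [0, 0, 0], 30], [[0.1, 0, 2.6], [0, 0, 0], 30], [[0.1, 0, 2.6], [0, 0, 0], 30]]}}

```text
clock: 10.92
tool_pos: [0.5866, -0.1182, 0.0536]
ee_rot: [3.141, -0.0, 0.004]
contact_force: [-1.6, -0.3, 6.3]
width: 0.0472
```

>>> {"name": "send_rows", "arguments": {"targets": [[[0, 0, 0], [0, 0, 0], 30], [[0, 0, 0], [0, 0, 0], 30], [[0, 0, 0], [0, 0, 0], 30]]}}

```text
clock: 11.17
tool_pos: [0.5866, -0.1182, 0.0536]
ee_rot: [3.141, -0.0, 0.004]
contact_force: [-2.3, 0.2, 5.9]
width: 0.0473
```

```bash
python3 - <<'E'
from look import *
s,R,p=st(); print(p,s["width"],s["contact_force"])
f=cams.grab_frame("wrist")
run(f,[("bc",(.5842,-.1178,.09),.0235)],"w10d")
E
```

```text
[ 0.58659018 -0.11818909  0.05361371] 0.047253038553661295 [-2.27730207  0.16084714  5.87110559]
bc [316.1 356.1] [62.6, 71.9, np.float64(80.5), 190, 0.005] -> [ 0.5871 -0.1173  0.09  ]
```

View pics/w10d.png

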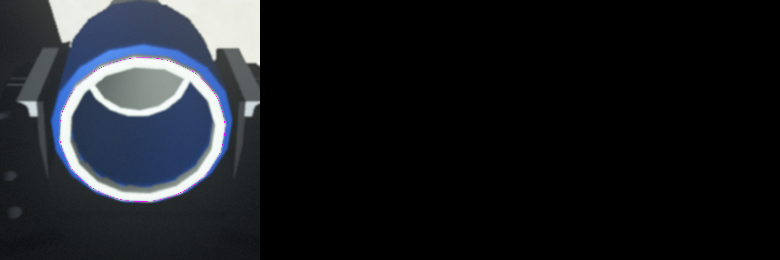

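>>> {"name": "send_rows", "arguments": {"targets": [[[0, 0, -0.4], [0, 0, 0], 30], [[0, 0, -1.2], [0, 0, 0], 30], [[0, 0, -2.2], [0, 0, 0], 30], [[0, 0, -3.2], [0, 0, 0], 30], [[-0.5, 0, -3.6], [0, 0, 0], 30], [[-1.3, -0.03, -3.6], [0, 0, 0], 30], [[-2.2, -0.03, -3.6], [0, 0, 0], 30], [[-3.1, -0.03, -3.6], [0, 0, 0], 30], [[-3.8, -0.03, -3.6], [0, 0, 0], 30], [[-4.1, -0.03, -3.6], [0, 0, 0], 30]]}}

```text
clock: 12.05
tool_pos: [0.4601, -0.1169, 0.1607]
ee_rot: [3.141, -0.001, -0.0]
contact_force: [0.1, -1.1, -0.6]
width: 0.0474
```

>>> {"name": "send_rows", "arguments": {"targets": [[[0, 0, 0], [0, 0, 0], 30], [[0, 0, 0], [0, 0, 0], 30], [[0, 0, 0], [0, 0, 0], 30], [[0, 0, 0], [0, 0, 0], 30]]}}

```text
clock: 12.38
tool_pos: [0.4641, -0.1171, 0.1599]
ee_rot: [3.141, 0.0, 0.002]
contact_force: [-0.2, -0.1, -1.0]
width: 0.0473
```

```bash
cat > held.py <<'E'
from look import *
import sys
def held(n,zg,stand,tag):
    s,R,p=st(); print(p.round(4),s["width"],s["qd"].round(3))
    f=cams.grab_frame("wrist"); z=p[2]-zg+.09
    o=run(f,[(n,[p[0],p[1],z],.0235)],tag)
    X=plane(f,[o[n]],z)[0]; print("lip",X.round(4),"off",(X-p)[:2].round(4),"units to home",units(p+[stand[0]-X[0],stand[1]-X[1],zg+.01-p[2]]))
E
python3 -c "
from held import *
held('bc',.0536,(.4639,-.1164),'w11d')"
```

```text
[ 0.4641 -0.1171  0.1599] 0.04729248769730448 [ 0.     0.005 -0.007  0.002 -0.    -0.003]
bc [316.1 356.2] [61.9, 71.1, np.float64(80.4), 230, 0.005] -> [ 0.4647 -0.1162  0.1963]
lip [ 0.4647 -0.1162  0.1963] off [0.0006 0.0009] units to home [-0.018  0.008  3.202]
```

View pics/w11d.png

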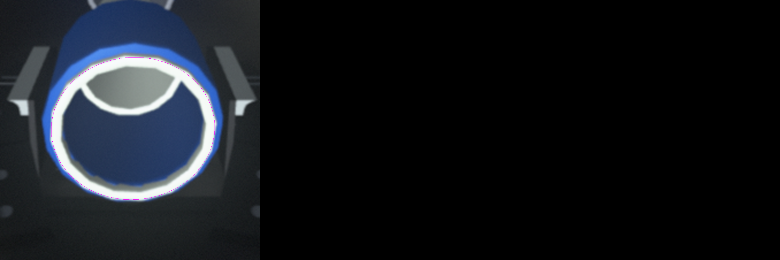

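The blue lip ellipse fits well, and the cone is under 1 mm off the stand's axis. Lowering.

>>> {"name": "send_rows", "arguments": {"targets": [[[-0.02, 0, 0.6], [0, 0, 0], 30], [[-0.02, 0, 1.1], [0, 0, 0], 30], [[-0.02, 0, 1.5], [0, 0, 0], 30], [[-0.02, 0, 1.8], [0, 0, 0], 30], [[-0.02, 0, 2.1], [0, 0, 0], 30], [[-0.02, 0, 2.4], [0, 0, 0], 30], [[-0.02, 0, 2.65], [0, 0, 0], 30], [[-0.02, 0, 2.85], [0, 0, 0], 30], [[-0.02, 0, 2.95], [0, 0, 0], 30], [[-0.02, 0, 2.95], [0, 0, 0], 30]]}}

```text
clock: 13.27
tool_pos: [0.463, -0.1171, 0.071]
ee_rot: [3.142, -0.0, 0.002]
contact_force: [3.9, -0.9, -3.0]
width: 0.0473
```

>>> {"name": "send_rows", "arguments": {"targets": [[[0, 0, 0.07], [0, 0, 0], 30], [[0, 0, 0.14], [0, 0, 0], 30], [[0, 0, 0.2], [0, 0, 0], 30], [[0, 0, 0.23], [0, 0, 0], 30], [[0, 0, 0.23], [0, 0, 0], 30]]}}

```text
clock: 13.68
tool_pos: [0.4635, -0.1172, 0.0648]
ee_rot: [3.141, 0.0, 0.004]
contact_force: [5.6, 0.2, 1.0]
width: 0.0475
```

```bash
python3 - <<'E'
from look import *
s,R,p=st(); print(p,s["ee_rot"],s["width"],s["contact_force"])
S=cams.grab_frame("scene"); cv2.imwrite("pics/s12.png",cv2.resize(S["color"][210:330,255:355],None,fx=5,fy=5)[:,:,::-1])
E
```

```text
[ 0.46353776 -0.11715239  0.06478292] [3.14136565e+00 7.51309445e-06 4.42819808e-03] 0.047486425088976845 [5.59549104 0.24617129 1.01688321]
```

View pics/s12.png

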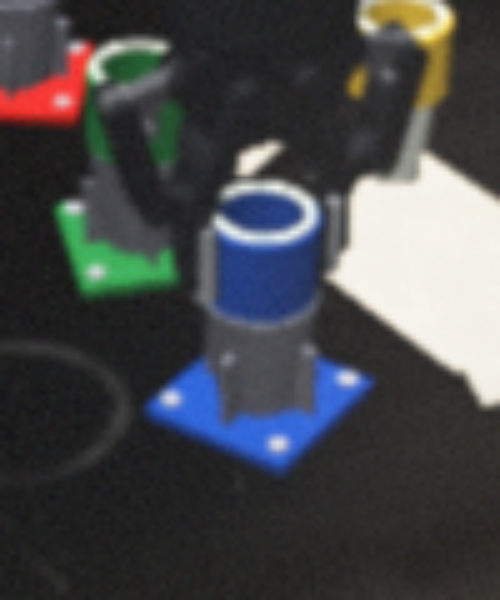

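Blue is within about 1 mm of home, with 5.6 N of side force in x from the bore wall. I'll ease it 1 mm in +x, settle, then release.

>>> {"name": "send_rows", "arguments": {"targets": [[[0.04, 0, 0], [0, 0, 0], 30], [[0.04, 0, 0.03], [0, 0, 0], 30], [[0.04, 0, 0.03], [0, 0, 0], 50], [[0.04, 0, 0.03], [0, 0, 0], 70], [[0.04, 0, 0.03], [0, 0, 0], 100], [[0.04, 0, 0.03], [0, 0, 0], 100], [[0.04, 0, 0.03], [0, 0, 0], 100], [[0.04, 0, -0.6], [0, 0, 0], 100], [[0.04, 0, -1.6], [0, 0, 0], 100], [[0.04, 0, -3], [0, 0, 0], 100]]}}

```text
clock: 14.57
tool_pos: [0.4599, -0.1162, 0.1518]
ee_rot: [-3.14, 0.0, 0.012]
contact_force: [-0.1, 0.9, -0.3]
width: 0.0853
```

```bash
python3 - <<'E'
from look import *
s,R,p=st(); print(p,s["width"],s["contact_force"])
f=cams.grab_frame("wrist"); cv2.imwrite("pics/w13.png",f["color"][:,:,::-1])
run(f,[("bc",(.4639,-.1164,.10),.0235)],"w13d")
print(units([.597,.0267,.13]))
E
```

```text
[ 0.45986971 -0.11624655  0.15183912] 0.0852870931937652 [-0.14220137  0.87577169 -0.29124218]
bc [322.7 265.1] [43.7, 44.0, np.float64(47.2), 130, 0.005] -> [ 0.4636 -0.119   0.1   ]
[ 4.382 -4.813  1.061]
```

View pics/w13.png

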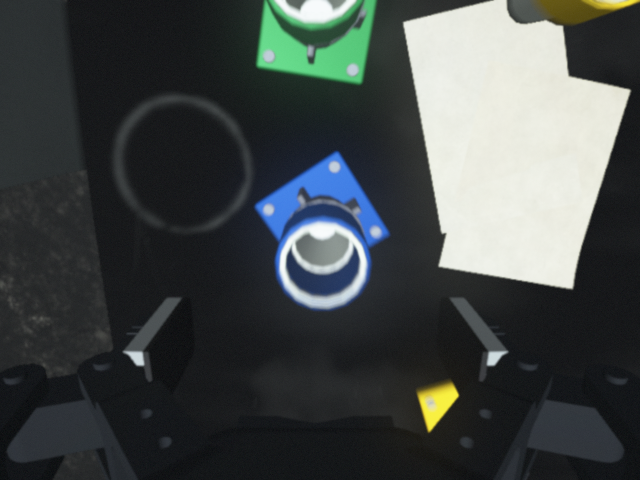

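```bash
python3 - <<'E'
from look import *
f=cams.grab_frame("wrist"); s,R,p=st(); print(p,s["qd"].round(3))
run(f,[("bc",(.4639,-.1164,.10),.0235)],"w14d")
S=cams.grab_frame("scene"); a=cv2.resize(S["color"][220:310,260:350],None,fx=5,fy=5)
T=cams.grab_frame("top"); run(T,[("bc",(.4639,-.1164,.10),.0235),("gc",(.46,.0138,.10),.0235)],"t14d")
cv2.imwrite("pics/s14.png",a[:,:,::-1])
E
```

```text
[ 0.46650875 -0.11791138  0.15913313] [-0.     0.043 -0.081 -0.099 -0.     0.   ]
bc [312.  252.1] [39.1, 41.7, np.float64(45.3), 90, 0.005] -> [ 0.4643 -0.1168  0.1   ]
bc none
gc [291.7 269.5] [10.3, 10.7, np.float64(11.5), 140, 0.01] -> [0.4598 0.012  0.1   ]
```

View pics/w14d.png

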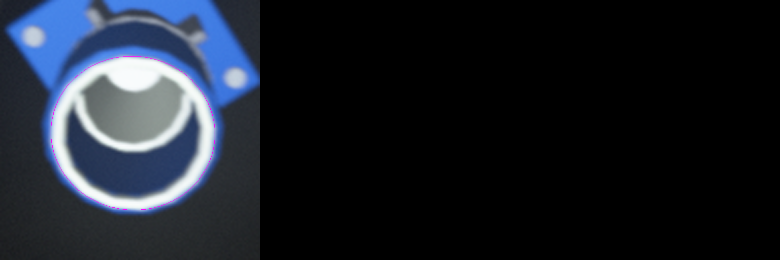

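View pics/s14.png

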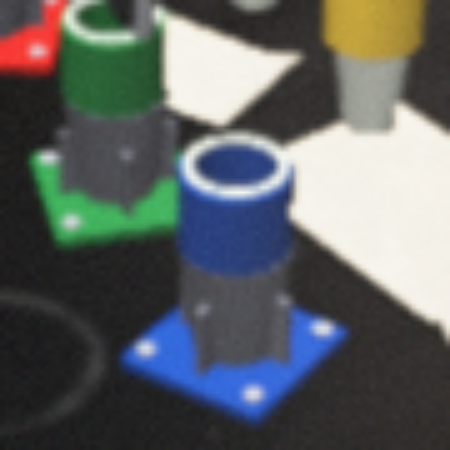

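View pics/t14d.png

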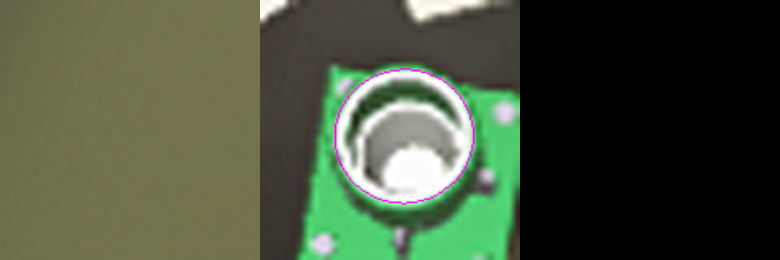

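With the arm at rest, blue measures (0.4643, -0.1168), seated; the earlier 2.6 mm reading came from the arm still moving. Yellow is next.

>>> {"name": "send_rows", "arguments": {"targets": [[[0.9, -1, 0], [0, 0, 0], 100], [[1.8, -2, 0], [0, 0, 0], 100], [[2.7, -3, 0], [0, 0, 0], 100], [[3.6, -4, 0], [0, 0, 0], 100], [[4.4, -4.8, 0.3], [0, 0, 0], 100], [[4.4, -4.8, 0.9], [0, 0, 0], 100], [[4.4, -4.8, 0.9], [0, 0, 0], 100], [[4.4, -4.8, 0.9], [0, 0, 0], 100], [[4.4, -4.8, 0.9], [0, 0, 0], 100], [[4.4, -4.8, 0.9], [0, 0, 0], 100]]}}

```text
clock: 15.6
tool_pos: [0.5947, 0.0261, 0.1273]
ee_rot: [3.141, -0.002, -0.0]
contact_force: [0.5, -0.9, -0.4]
width: 0.0855
```

```bash
python3 - <<'E'
from look import *
s,R,p=st(); print(p,s["ee_rot"],s["qd"].round(3))
f=cams.grab_frame("wrist")
run(f,[("yc",(.597,.0277,.09),.0235)],"w15d")
print(units([.597,.0277,.051]))
E
```

```text
[0.59466425 0.0261245  0.12726151] [ 3.14141474e+00 -2.08503498e-03 -3.48877935e-04] [-0.002 -0.01   0.006 -0.003  0.     0.001]
yc [319.6 265.7] [41.3, 43.6, np.float64(50.8), 250, 0.006] -> [0.5971 0.0283 0.09  ]
[ 0.065 -0.052  2.553]
```

View pics/w15d.png

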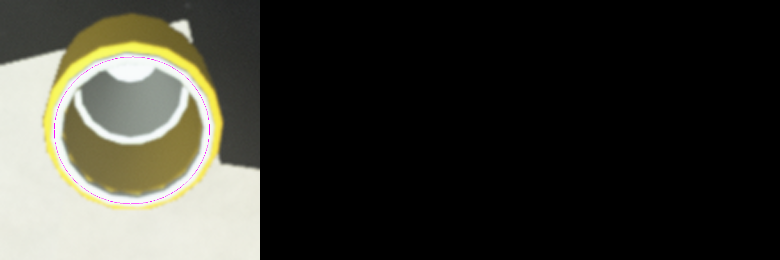

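The yellow lip is at (320,266), consistent with the earlier fix. Grasp.

>>> {"name": "send_rows", "arguments": {"targets": [[[0.06, -0.04, 0.8], [0, 0, 0], 100], [[0.06, -0.04, 1.6], [0, 0, 0], 100], [[0.06, -0.04, 2.2], [0, 0, 0], 100], [[0.06, -0.04, 2.55], [0, 0, 0], 100], [[0.06, -0.04, 2.55], [0, 0, 0], 100], [[0.06, -0.04, 2.55], [0, 0, 0], 30], [[0.06, -0.04, 2.55], [0, 0, 0], 30], [[0.06, -0.04, 2.55], [0, 0, 0], 30], [[0.06, -0.04, 2.55], [0, 0, 0], 30], [[0.06, -0.04, 2.55], [0, 0, 0], 30]]}}

```text
clock: 16.48
tool_pos: [0.5981, 0.0282, 0.0522]
ee_rot: [-3.142, 0.0, -0.004]
contact_force: [-1.7, -0.6, 5.5]
width: 0.0464
```

>>> {"name": "send_rows", "arguments": {"targets": [[[0, 0, 0], [0, 0, 0], 30], [[0, 0, 0], [0, 0, 0], 30], [[0, 0, 0], [0, 0, 0], 30]]}}

```text
clock: 16.73
tool_pos: [0.5981, 0.0282, 0.0522]
ee_rot: [3.142, -0.0, 0.004]
contact_force: [-1.6, -0.4, 5.6]
width: 0.0462
```

```bash
python3 - <<'E'
from look import *
s,R,p=st(); print(p,s["width"],s["contact_force"])
f=cams.grab_frame("wrist")
run(f,[("yc",(.597,.0277,.09),.0235)],"w16d")
print(units([.5857,-.2848,.19]))
E
```

```text
[0.59809793 0.02819797 0.0521977 ] 0.04616758022327918 [-1.55561183 -0.35161801  5.59683054]
yc [315.3 359.7] [61.8, 71.9, np.float64(81.2), 240, 0.008] -> [0.5984 0.0288 0.09  ]
[-0.401 10.433 -4.593]
```

View pics/w16d.png

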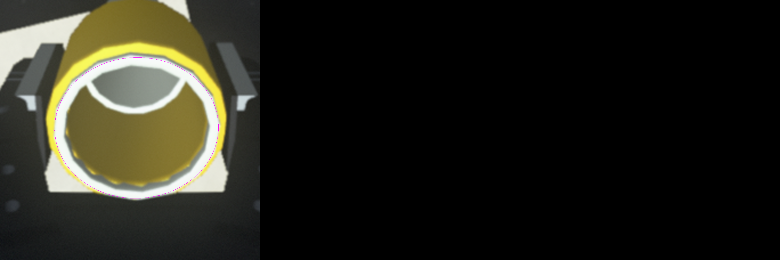

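>>> {"name": "send_rows", "arguments": {"targets": [[[0, 0, -0.4], [0, 0, 0], 30], [[0, 0, -1.2], [0, 0, 0], 30], [[0, 0, -2.2], [0, 0, 0], 30], [[0, 0, -3.2], [0, 0, 0], 30], [[0, 0.4, -3.6], [0, 0, 0], 30], [[0, 1.2, -3.6], [0, 0, 0], 30], [[-0.1, 2.2, -3.6], [0, 0, 0], 30], [[-0.2, 3.2, -3.6], [0, 0, 0], 30], [[-0.3, 4.2, -3.6], [0, 0, 0], 30], [[-0.4, 5.2, -3.6], [0, 0, 0], 30]]}}

```text
clock: 17.62
tool_pos: [0.5847, -0.1297, 0.1589]
ee_rot: [3.141, 0.0, 0.001]
contact_force: [0.3, 0.4, -0.1]
width: 0.0465
```

>>> {"name": "send_rows", "arguments": {"targets": [[[0, 1, 0], [0, 0, 0], 30], [[0, 2, 0], [0, 0, 0], 30], [[0, 3, 0], [0, 0, 0], 30], [[0, 4, 0], [0, 0, 0], 30], [[0, 4.8, 0], [0, 0, 0], 30], [[0, 5.25, 0], [0, 0, 0], 30], [[0, 5.25, 0], [0, 0, 0], 30], [[0, 5.25, 0], [0, 0, 0], 30], [[0, 5.25, 0], [0, 0, 0], 30], [[0, 5.25, 0], [0, 0, 0], 30]]}}

```text
clock: 18.45
tool_pos: [0.585, -0.284, 0.1584]
ee_rot: [-3.141, -0.002, 0.0]
contact_force: [-0.2, 0.6, -1.2]
width: 0.0464
```

```bash
python3 -c "
from held import *
held('yc',.0522,(.5857,-.2848),'w17d')"
```

```text
[ 0.585  -0.284   0.1584] 0.04635356172637055 [ 0.005 -0.001  0.001 -0.    -0.003 -0.002]
yc [315.4 358.4] [64.2, 72.4, np.float64(81.3), 110, 0.005] -> [ 0.5855 -0.283   0.1962]
lip [ 0.5855 -0.283   0.1962] off [0.0005 0.001 ] units to home [3.000e-03 6.200e-02 3.209e+00]
```

View pics/w17d.png

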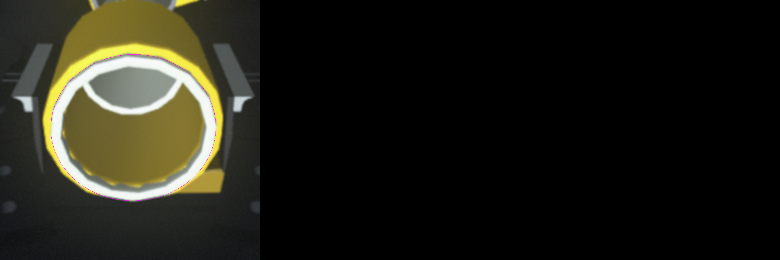

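The yellow lip is 1.8 mm off in y; I'll correct that and lower.

>>> {"name": "send_rows", "arguments": {"targets": [[[0, 0.06, 0.5], [0, 0, 0], 30], [[0, 0.06, 1.0], [0, 0, 0], 30], [[0, 0.06, 1.4], [0, 0, 0], 30], [[0, 0.06, 1.75], [0, 0, 0], 30], [[0, 0.06, 2.05], [0, 0, 0], 30], [[0, 0.06, 2.35], [0, 0, 0], 30], [[0, 0.06, 2.6], [0, 0, 0], 30], [[0, 0.06, 2.8], [0, 0, 0], 30], [[0, 0.06, 2.95], [0, 0, 0], 30], [[0, 0.06, 2.95], [0, 0, 0], 30]]}}

```text
clock: 19.33
tool_pos: [0.5849, -0.2868, 0.069]
ee_rot: [-3.141, 0.0, 0.001]
contact_force: [1.1, -0.9, -1.0]
width: 0.0464
```

>>> {"name": "send_rows", "arguments": {"targets": [[[0, 0, 0.07], [0, 0, 0], 30], [[0, 0, 0.14], [0, 0, 0], 30], [[0, 0, 0.2], [0, 0, 0], 30], [[0, 0, 0.23], [0, 0, 0], 30], [[0, 0, 0.23], [0, 0, 0], 30]]}}

```text
clock: 19.75
tool_pos: [0.5856, -0.2869, 0.0632]
ee_rot: [-3.141, -0.0, -0.002]
contact_force: [1.1, 1.8, 0.1]
width: 0.0463
```

```bash
python3 - <<'E'
from look import *
s,R,p=st(); print(p,s["ee_rot"],s["width"],s["contact_force"])
S=cams.grab_frame("scene"); cv2.imwrite("pics/s18.png",cv2.resize(S["color"][240:370,330:450],None,fx=4.5,fy=4.5)[:,:,::-1])
E
```

```text
[ 0.58558454 -0.28690894  0.06318997] [-3.14121927e+00 -2.21357396e-04 -1.82026038e-03] 0.04633023344580527 [1.11296427 1.83013134 0.13895668]
```

View pics/s18.png

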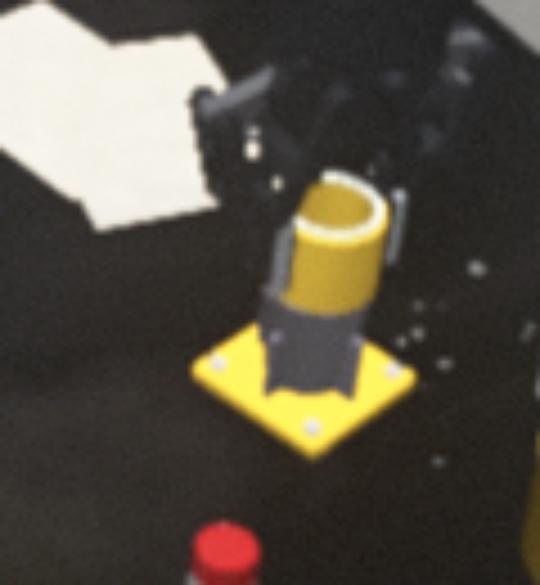

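The yellow collar is at the rim with no vertical load. Release.

>>> {"name": "send_rows", "arguments": {"targets": [[[0, -0.03, 0.03], [0, 0, 0], 30], [[0, -0.03, 0.03], [0, 0, 0], 50], [[0, -0.03, 0.03], [0, 0, 0], 70], [[0, -0.03, 0.03], [0, 0, 0], 100], [[0, -0.03, 0.03], [0, 0, 0], 100], [[0, -0.03, 0.03], [0, 0, 0], 100], [[0, -0.03, -0.6], [0, 0, 0], 100], [[0, -0.03, -1.6], [0, 0, 0], 100], [[0, -0.03, -3], [0, 0, 0], 100], [[0, -0.03, -3], [0, 0, 0], 100]]}}

```text
clock: 20.63
tool_pos: [0.5886, -0.2882, 0.161]
ee_rot: [3.137, -0.0, 0.015]
contact_force: [1.9, -0.8, 1.2]
width: 0.0853
```

>>> {"name": "send_rows", "arguments": {"targets": [[[0, 0, -0.3], [0, 0, 0], 100], [[0, 0, -0.3], [0, 0, 0], 100], [[0, 0, -0.3], [0, 0, 0], 100]]}}

```text
clock: 20.88
tool_pos: [0.5846, -0.2862, 0.1615]
ee_rot: [-3.141, 0.0, 0.001]
contact_force: [-0.3, -0.2, -0.6]
width: 0.0856
```

```bash
python3 - <<'E'
from look import *
s,R,p=st(); print(p,s["ee_rot"],s["width"],s["qd"].round(3))
f=cams.grab_frame("wrist"); cv2.imwrite("pics/w19.png",f["color"][:,:,::-1])
run(f,[("yc",(.5857,-.2848,.10),.0235)],"w19d")
print(units([.594,.1622,.16]))
E
```

```text
[ 0.58464634 -0.2861611   0.16151219] [-3.14143837e+00  3.47891528e-04  1.05116416e-03] 0.08558264702565797 [ 0.001  0.015 -0.02  -0.006  0.001  0.002]
yc [315.9 253.3] [38.8, 40.8, np.float64(45.2), 90, 0.005] -> [ 0.5853 -0.286   0.1   ]
[  0.322 -14.938   0.036]
```

View pics/w19.png

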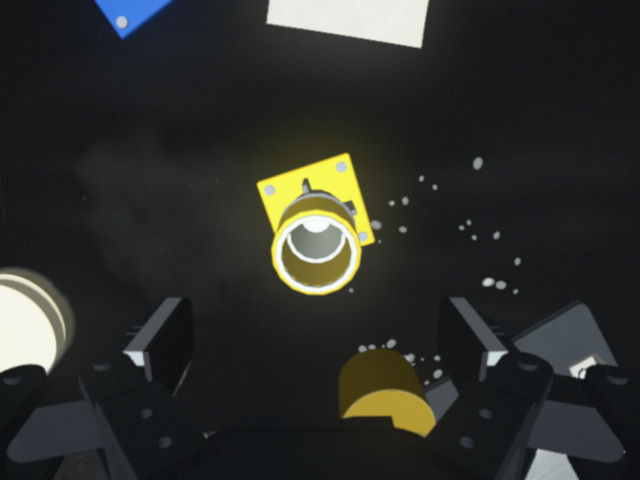

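Yellow is seated: (0.5853, -0.286) against (0.5857, -0.2848). Red is last.

>>> {"name": "send_rows", "arguments": {"targets": [[[0, -1.3, 0], [0, 0, 0], 100], [[0, -2.6, 0], [0, 0, 0], 100], [[0, -3.9, 0], [0, 0, 0], 100], [[0, -5.2, 0], [0, 0, 0], 100], [[0.1, -6.5, 0], [0, 0, 0], 100], [[0.2, -7.8, 0], [0, 0, 0], 100], [[0.3, -9.1, 0], [0, 0, 0], 100], [[0.3, -10.4, 0], [0, 0, 0], 100], [[0.3, -11.7, 0], [0, 0, 0], 100], [[0.3, -13, 0], [0, 0, 0], 100]]}}

```text
clock: 21.77
tool_pos: [0.5927, 0.1055, 0.1603]
ee_rot: [3.141, -0.0, -0.004]
contact_force: [0.8, 0.2, -0.3]
width: 0.0851
```

>>> {"name": "send_rows", "arguments": {"targets": [[[0, -1.2, 0], [0, 0, 0], 100], [[0, -1.9, 0], [0, 0, 0], 100], [[0, -1.93, 0.5], [0, 0, 0], 100], [[0, -1.93, 1], [0, 0, 0], 100], [[0, -1.93, 1], [0, 0, 0], 100], [[0, -1.93, 1], [0, 0, 0], 100], [[0, -1.93, 1], [0, 0, 0], 100]]}}

```text
clock: 22.35
tool_pos: [0.5938, 0.1613, 0.1317]
ee_rot: [3.141, -0.001, -0.002]
contact_force: [0.4, 0.1, 0.9]
width: 0.0851
```

```bash
python3 - <<'E'
from look import *
s,R,p=st(); print(p,s["ee_rot"],s["qd"].round(3))
f=cams.grab_frame("wrist")
run(f,[("rc",(.594,.162,.09),.0235)],"w20d")
print(units([.594,.162,.051]))
E
```

```text
[0.59376485 0.16129731 0.13169439] [ 3.14125359e+00 -9.02034581e-04 -1.73336483e-03] [-0.006 -0.013  0.016  0.    -0.001  0.   ]
rc [315.2 264.1] [42.4, 44.8, np.float64(49.6), 90, 0.005] -> [0.5941 0.1626 0.09  ]
[-0.01  -0.023  2.71 ]
```

View pics/w20d.png

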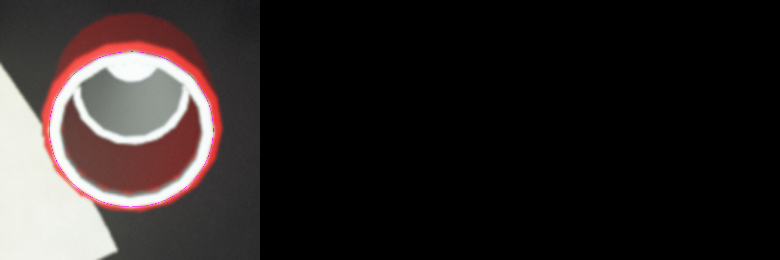

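The red lip is centred at (315,264). Grasp.

>>> {"name": "send_rows", "arguments": {"targets": [[[0, -0.03, 0.8], [0, 0, 0], 100], [[0, -0.03, 1.6], [0, 0, 0], 100], [[0, -0.03, 2.3], [0, 0, 0], 100], [[0, -0.03, 2.7], [0, 0, 0], 100], [[0, -0.03, 2.7], [0, 0, 0], 100], [[0, -0.03, 2.7], [0, 0, 0], 30], [[0, -0.03, 2.7], [0, 0, 0], 30], [[0, -0.03, 2.7], [0, 0, 0], 30], [[0, -0.03, 2.7], [0, 0, 0], 30], [[0, -0.03, 2.7], [0, 0, 0], 30]]}}

```text
clock: 23.23
tool_pos: [0.5952, 0.163, 0.0531]
ee_rot: [-3.141, 0.0, -0.004]
contact_force: [-1.4, 0.2, 4.5]
width: 0.0468
```

>>> {"name": "send_rows", "arguments": {"targets": [[[0, 0, 0], [0, 0, 0], 30], [[0, 0, 0], [0, 0, 0], 30], [[0, 0, 0], [0, 0, 0], 30]]}}

```text
clock: 23.48
tool_pos: [0.5952, 0.1629, 0.0531]
ee_rot: [-3.141, 0.0, -0.004]
contact_force: [-1.6, -0.9, 5.2]
width: 0.0475
```

```bash
python3 - <<'E'
from look import *
s,R,p=st(); print(p,s["width"],s["contact_force"])
f=cams.grab_frame("wrist")
run(f,[("rc",(.594,.162,.09),.0235)],"w21d")
print(units([.4527,.1747,.16]))
E
```

```text
[0.59524252 0.16294796 0.05308137] 0.0474552046585139 [-1.58506714 -0.85710791  5.17373783]
rc [311.8 360.7] [64.2, 78.7, np.float64(80.6), 230, 0.051] -> [0.5945 0.1626 0.09  ]
[-4.742 -0.394 -3.577]
```

View pics/w21d.png

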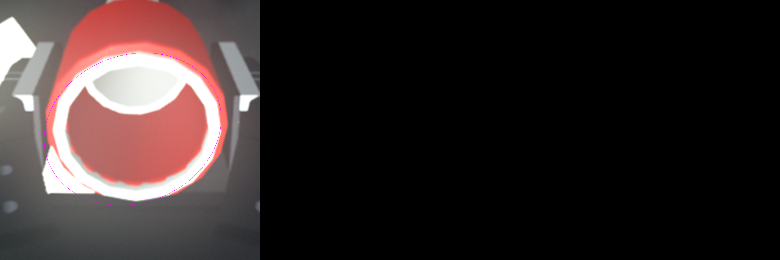

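The ellipse here merged with the bright paper (washed-out exposure), so I'll refit after lifting.

>>> {"name": "send_rows", "arguments": {"targets": [[[0, 0, -0.4], [0, 0, 0], 30], [[0, 0, -1.2], [0, 0, 0], 30], [[0, 0, -2.2], [0, 0, 0], 30], [[0, 0, -3.2], [0, 0, 0], 30], [[-0.5, 0, -3.6], [0, 0, 0], 30], [[-1.3, -0.1, -3.6], [0, 0, 0], 30], [[-2.3, -0.2, -3.6], [0, 0, 0], 30], [[-3.3, -0.3, -3.6], [0, 0, 0], 30], [[-4.2, -0.37, -3.6], [0, 0, 0], 30], [[-4.72, -0.37, -3.6], [0, 0, 0], 30]]}}

```text
clock: 24.37
tool_pos: [0.4499, 0.1738, 0.1602]
ee_rot: [-3.141, -0.001, 0.0]
contact_force: [-0.6, -0.3, -0.9]
width: 0.0471
```

>>> {"name": "send_rows", "arguments": {"targets": [[[0, 0, 0], [0, 0, 0], 30], [[0, 0, 0], [0, 0, 0], 30], [[0, 0, 0], [0, 0, 0], 30], [[0, 0, 0], [0, 0, 0], 30], [[0, 0, 0], [0, 0, 0], 30]]}}

```text
clock: 24.78
tool_pos: [0.4536, 0.1738, 0.1592]
ee_rot: [-3.141, 0.001, -0.001]
contact_force: [-0.3, 1.0, -0.3]
width: 0.047
```

```bash
python3 -c "
from held import *
held('rc',.0531,(.4527,.1747),'w22d')"
```

```text
[0.4536 0.1738 0.1592] 0.04695604943623433 [ 0.     0.002 -0.008  0.001  0.001  0.001]
rc [315.6 358.4] [64.3, 72.5, np.float64(80.7), 160, 0.005] -> [0.4541 0.1742 0.1961]
lip [0.4541 0.1742 0.1961] off [0.0005 0.0004] units to home [-0.038 -0.02   3.196]
```

View pics/w22d.png

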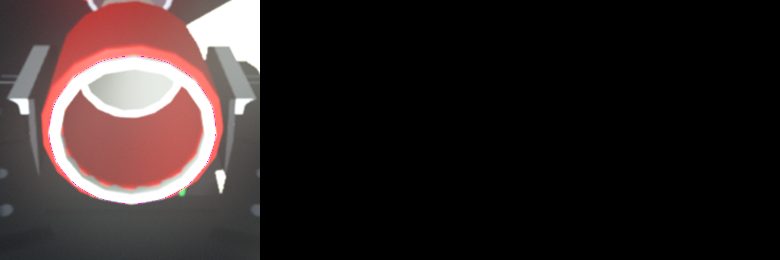

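The fit is good now: the red lip is 1.4 mm off in x. Correct and lower.

>>> {"name": "send_rows", "arguments": {"targets": [[[-0.03, -0.02, 0.5], [0, 0, 0], 30], [[-0.03, -0.02, 1.0], [0, 0, 0], 30], [[-0.03, -0.02, 1.4], [0, 0, 0], 30], [[-0.03, -0.02, 1.75], [0, 0, 0], 30], [[-0.03, -0.02, 2.05], [0, 0, 0], 30], [[-0.03, -0.02, 2.35], [0, 0, 0], 30], [[-0.03, -0.02, 2.6], [0, 0, 0], 30], [[-0.03, -0.02, 2.8], [0, 0, 0], 30], [[-0.03, -0.02, 2.95], [0, 0, 0], 30], [[-0.03, -0.02, 2.95], [0, 0, 0], 30]]}}

```text
clock: 25.67
tool_pos: [0.4517, 0.1743, 0.0698]
ee_rot: [3.141, -0.0, -0.0]
contact_force: [0.0, 0.5, -1.1]
width: 0.0471
```

>>> {"name": "send_rows", "arguments": {"targets": [[[0, 0, 0.07], [0, 0, 0], 30], [[0, 0, 0.14], [0, 0, 0], 30], [[0, 0, 0.2], [0, 0, 0], 30], [[0, 0, 0.23], [0, 0, 0], 30], [[0, 0, 0.23], [0, 0, 0], 30]]}}

```text
clock: 26.08
tool_pos: [0.4522, 0.1745, 0.0638]
ee_rot: [-3.141, 0.0, -0.002]
contact_force: [1.0, 0.9, -1.7]
width: 0.0473
```

```bash
python3 - <<'E'
from look import *
s,R,p=st(); print(p,s["ee_rot"],s["width"],s["contact_force"])
S=cams.grab_frame("scene"); cv2.imwrite("pics/s23.png",cv2.resize(S["color"][150:250,210:320],None,fx=5,fy=5)[:,:,::-1])
E
```

```text
[0.45216456 0.17453258 0.06379887] [-3.14117011e+00  2.14415565e-04 -1.81288556e-03] 0.04727274175955278 [ 0.97722198  0.87957253 -1.66068927]
```

View pics/s23.png

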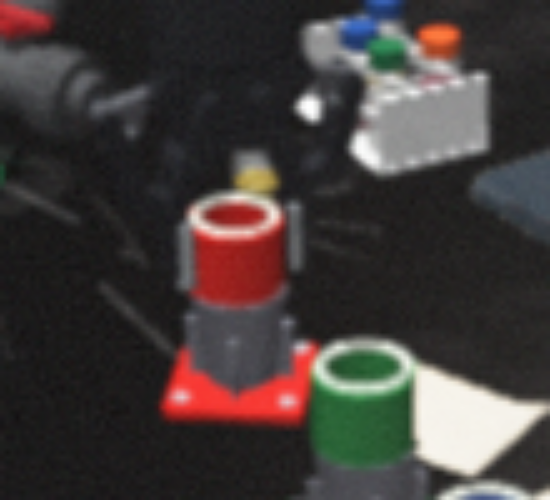

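The red collar is at the rim with negligible force. Release and retreat up, to a view over the stands.

>>> {"name": "send_rows", "arguments": {"targets": [[[0, 0, 0.03], [0, 0, 0], 30], [[0, 0, 0.03], [0, 0, 0], 50], [[0, 0, 0.03], [0, 0, 0], 70], [[0, 0, 0.03], [0, 0, 0], 100], [[0, 0, 0.03], [0, 0, 0], 100], [[0, 0, 0.03], [0, 0, 0], 100], [[0, 0, -0.6], [0, 0, 0], 100], [[0, 0, -1.6], [0, 0, 0], 100], [[0, 0, -3], [0, 0, 0], 100], [[0, 0, -4.2], [0, 0, 0], 100]]}}

```text
clock: 26.97
tool_pos: [0.4506, 0.174, 0.1908]
ee_rot: [3.141, -0.0, -0.003]
contact_force: [2.3, 0.3, -0.6]
width: 0.0855
```

>>> {"name": "send_rows", "arguments": {"targets": [[[0.5, 0.6, -1.2], [0, 0, 0], 100], [[1, 1.5, -2], [0, 0, 0], 100], [[1.5, 2.5, -3], [0, 0, 0], 100], [[1.7, 3.2, -3], [0, 0, 0], 100], [[1.7, 3.2, -3], [0, 0, 0], 100], [[1.7, 3.2, -3], [0, 0, 0], 100], [[1.7, 3.2, -3], [0, 0, 0], 100], [[1.7, 3.2, -3], [0, 0, 0], 100]]}}

```text
clock: 27.63
tool_pos: [0.5016, 0.079, 0.2786]
ee_rot: [-3.142, -0.001, 0.003]
contact_force: [0.0, 0.5, -1.0]
width: 0.0853
```

```bash
python3 - <<'E'
from look import *
s,R,p=st(); print(p,s["qd"].round(3))
f=cams.grab_frame("wrist"); cv2.imwrite("pics/w24.png",f["color"][:,:,::-1])
o=run(f,[("rc",(.4527,.1747,.10),.0235),("gc",(.46,.0138,.10),.0235),("bc",(.464,-.1165,.10),.0235)],"w24d")
T=cams.grab_frame("top"); S=cams.grab_frame("scene"); cv2.imwrite("pics/t24.png",T["color"][:,:,::-1]); cv2.imwrite("pics/s24.png",S["color"][:,:,::-1])
E
```

```text
[0.50155805 0.07895661 0.27857819] [ 0.007 -0.002  0.002 -0.003  0.    -0.002]
rc [248.5  81.4] [28.6, 30.2, np.float64(32.1), 90, 0.005] -> [0.4522 0.1738 0.1   ]
gc [265.3 283.4] [24.0, 25.9, np.float64(28.1), 180, 0.005] -> [0.4597 0.0137 0.1   ]
bc [273.9 414. ] [17.9, 21.8, np.float64(25.5), 220, 0.08] -> [ 0.463  -0.1179  0.1   ]
```

View pics/w24d.png

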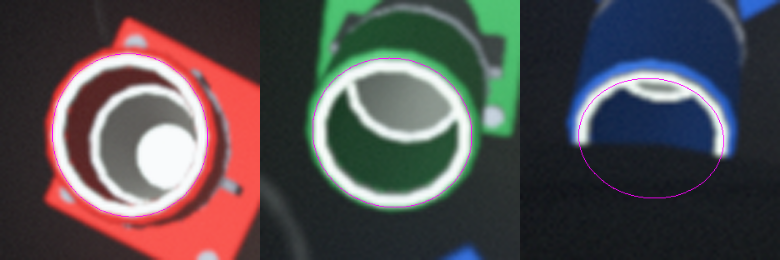

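View pics/s24.png

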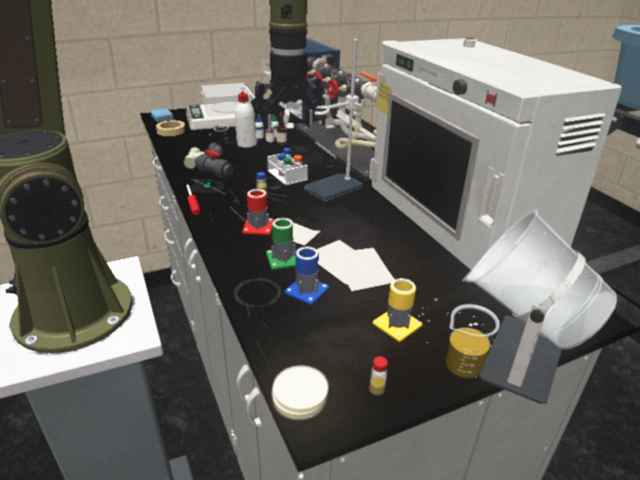

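View pics/t24.png

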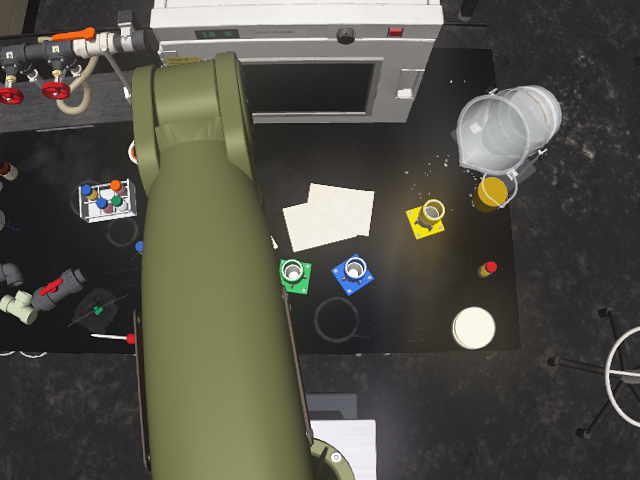

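The scene view shows all four cones upright in their stands (258,205), (282,237), (307,268) and (401,300), with both vials in place. One last height and vial check before handing in.

```bash
python3 - <<'E'
from look import *
W=cams.grab_frame("wrist");T=cams.grab_frame("top");S=cams.grab_frame("scene")
def top(f,X):
    p=proj(f,X)[0]; d=(f["R"]@np.array(X)+f["t"])[2]; r=int(f["fx"]*.026/d)
    m=np.zeros((480,640),np.uint8); cv2.circle(m,tuple(int(round(v)) for v in p),r,255,-1); ys,xs=np.nonzero((m>0)&(f["depth"]>0))
    c,dd=ray(f,np.c_[xs,ys]); P=c+dd*f["depth"][ys,xs][:,None]; L=P[(P[:,2]>.09)&(P[:,2]<.115)]
    ce,rr=cv2.minEnclosingCircle(L[:,:2].astype(np.float32)); A=np.c_[L[:,:2],np.ones(len(L))]; 
    return len(L),np.round(ce,4),round(rr,4),np.percentile(L[:,2],[50,90]).round(4)
for n,f,X in(("r",W,(.4527,.1747,.1)),("g",W,(.46,.0138,.1)),("g",T,(.46,.0138,.1)),("b",T,(.464,-.1165,.1)),("y",T,(.5857,-.2848,.1)),("r",S,(.4527,.1747,.1)),("b",S,(.464,-.1165,.1)),("y",S,(.5857,-.2848,.1))): print(n,top(f,X))
p0={"va":(379.7,363.0),"vb":(260.5,174.5)}
for c,n in(("red","va"),("blue","vb")): print(n,p0[n],[b[1].round(1) for b in blobs(S,c,amin=40) if np.hypot(*(b[1]-p0[n]))<15])
s=robot.sense(); print(s["contact_force"],s["clock"]); workorder.job_done()
E
```

```text
r (1587, array([0.4523, 0.1735]), 0.0241, array([0.0988, 0.1008]))
g (1296, array([0.46  , 0.0133]), 0.0242, array([0.0985, 0.1008]))
g (180, array([0.4601, 0.0125]), 0.0238, array([0.0998, 0.1029]))
b (187, array([ 0.4632, -0.1191]), 0.0244, array([0.0995, 0.1029]))
y (200, array([ 0.586 , -0.2877]), 0.0246, array([0.099 , 0.1027]))
r (141, array([0.449 , 0.1711]), 0.0259, array([0.0963, 0.0994]))
b (215, array([ 0.4607, -0.1177]), 0.0254, array([0.0966, 0.0994]))
y (246, array([ 0.5831, -0.2896]), 0.0245, array([0.0965, 0.0993]))
va (379.7, 363.0) [array([379.8, 363. ])]
vb (260.5, 174.5) [array([260.5, 174.5])]
[0.49529382 0.1982271  0.05763097] 27.9333
the job is handed in; nothing more can be done
```

All four cones were lowered into the stands of their own colours and released, in the order green, blue, yellow, red. The job was handed in at 27.9 s, with the arm clear of the stands and no meaningful contact force; no verdict was reported.

**Position and tilt:** The last good wrist-camera fits put each lip within about 1.3 mm of its stand's axis. The scene view shows all four cones upright. I judged that by eye and did not measure the tilt.

**Height:** Depth readings put the lips at about 0.100 m, which matches a cone fully home.

**Vials:** Each vial's cap is within 0.1 px of its starting position in the scene image.

**Checks that disagreed:**
- **Camera offsets:** The top and scene depth checks differ from the wrist camera by 1–5 mm. I took the scene ones as calibration offset, since red, blue and yellow all shift the same way.
- **Blue, arm moving:** One wrist reading showed it 2.6 mm off, taken before the arm had settled. Repeated once the arm had nearly settled, it was about 0.6 mm off.
- **Blue, final picture:** The last wrist fit was invalid because the gripper hid part of the lip.
- **Blue, lowering:** It met about 5.6 N of side force just before release, so I shifted it about 1 mm before letting go.

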